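Load the revolving spice caddy from the clip rail

TASK

Unclip every spice canister from the rail by pulling it straight up past its catch, and stand each upright in a well of its own in the revolving caddy with its clip towards the middle; only the well under the open hatch can be reached, so turn the knob on to the next click stop for the next canister. When all are in, close the hatch with its lid, grip up and fully seated, and leave the tray at a click stop and the other things on the counter where they are.

Things in the scene. Friction and masses are not known exactly. Their poses are not given: they have to be found in the camera images.
- rail: Clip rail, fixed: upright aluminium strip 400 mm long (its y), 8 mm thick, top edge 95 mm above the worktop, on two end feet. Origin on the worktop below the middle of the strip's front face, x to the back. Canisters hang on the front (-x), pulled down over the strip at four sprung roller catches behind it (y = -0.15, -0.05, 0.05, 0.15); some places are empty.
- caddy: Revolving spice caddy, fixed: square cabinet 310 x 310 mm, 160 mm high, clear walls, frosted clear cover 8 mm thick. Origin at the centre of its underside, on the turning axis; front is -x. The cover's one hatch opening, 90 (x) by 136 mm (y), is centred 100 mm in front (-x) of the axis; only the well below it can be loaded.
- tray (a joint): Tray in the caddy with five wells 72 degrees (1.257 rad) apart, turned by the knob; endless both ways (rad, anticlockwise from above positive). Clicks to rest at multiples of 1.257 rad, a well centred below the hatch (well 0 at value 0). About 0.3 N m takes it out of a stop; let go between stops it springs to the nearest.
- knob (a point): Centre of the tray's knob, a black bar 56 mm long (this point's x), 20 mm thick (y), 34 mm high, standing 3 mm above the cover on the turning axis, 180 mm above the worktop; turns with the tray.
- hatch_lid: Loose hatch lid, 0.2 kg: white plate 100 (x) x 148 (y) x 5 mm over a plug 80 x 126 x 9 mm, wooden grip bar 20 (x) x 56 (y) x 30 mm on top; 44 mm high. Origin at the centre of the plug's underside, z up. Lies on the worktop, grip up. Closed, the plate rests on the cover, the plug in the hatch, origin 151 mm above the worktop at the hatch's centre; fits either way round.
- well0 (a point): Centre of the floor of tray well 0, 32 mm above the worktop, 100 mm from the axis; turns with the tray. Well 56 mm square, one side facing the axis, walls 45 mm high on three sides and 20 mm on the side to the axis, so that a canister goes down only with its clip inwards. Axes are the tray's, not the well's.
- well1 (a point): Centre of the floor of tray well 1, 32 mm above the worktop, 100 mm from the axis; turns with the tray. Well 56 mm square, one side facing the axis, walls 45 mm high on three sides and 20 mm on the side to the axis, so that a canister goes down only with its clip inwards. Axes are the tray's, not the well's.
- well2 (a point): Centre of the floor of tray well 2, 32 mm above the worktop, 100 mm from the axis; turns with the tray. Well 56 mm square, one side facing the axis, walls 45 mm high on three sides and 20 mm on the side to the axis, so that a canister goes down only with its clip inwards. Axes are the tray's, not the well's.
- well3 (a point): Centre of the floor of tray well 3, 32 mm above the worktop, 100 mm from the axis; turns with the tray. Well 56 mm square, one side facing the axis, walls 45 mm high on three sides and 20 mm on the side to the axis, so that a canister goes down only with its clip inwards. Axes are the tray's, not the well's.
- well4 (a point): Centre of the floor of tray well 4, 32 mm above the worktop, 100 mm from the axis; turns with the tray. Well 56 mm square, one side facing the axis, walls 45 mm high on three sides and 20 mm on the side to the axis, so that a canister goes down only with its clip inwards. Axes are the tray's, not the well's.
- canister_a: Spice canister, all alike, may be absent (None): clear square body 46 x 46 x 80 mm below a white cap 48 x 48 x 30 mm; 110 mm high, about 0.2 kg. Origin at the centre of its underside, z up, clip on its +x side. Clipped, the underside hangs 35 mm above the worktop; 10 to 20 N straight up pulls it past the catch, and 35 mm up the hook is clear of the strip.
- canister_a_clip (a point): Point on the clip of canister_a, 36 mm from its middle along its +x, 64 mm above its underside. The clip is a hook 20 mm wide: a bridge (60 to 68 mm up) that lies over the strip's top edge and a tongue that goes down behind the strip to 28 mm up, reaching 44 mm from the canister's middle.
- canister_b: Spice canister, all alike, may be absent (None): clear square body 46 x 46 x 80 mm below a white cap 48 x 48 x 30 mm; 110 mm high, about 0.2 kg. Origin at the centre of its underside, z up, clip on its +x side. Clipped, the underside hangs 35 mm above the worktop; 10 to 20 N straight up pulls it past the catch, and 35 mm up the hook is clear of the strip.
- canister_b_clip (a point): Point on the clip of canister_b, 36 mm from its middle along its +x, 64 mm above its underside. The clip is a hook 20 mm wide: a bridge (60 to 68 mm up) that lies over the strip's top edge and a tongue that goes down behind the strip to 28 mm up, reaching 44 mm from the canister's middle.
- canister_c: Spice canister, all alike, may be absent (None): clear square body 46 x 46 x 80 mm below a white cap 48 x 48 x 30 mm; 110 mm high, about 0.2 kg. Origin at the centre of its underside, z up, clip on its +x side. Clipped, the underside hangs 35 mm above the worktop; 10 to 20 N straight up pulls it past the catch, and 35 mm up the hook is clear of the strip.
- canister_c_clip (a point): Point on the clip of canister_c, 36 mm from its middle along its +x, 64 mm above its underside. The clip is a hook 20 mm wide: a bridge (60 to 68 mm up) that lies over the strip's top edge and a tongue that goes down behind the strip to 28 mm up, reaching 44 mm from the canister's middle.
- canister_d: Spice canister, all alike, may be absent (None): clear square body 46 x 46 x 80 mm below a white cap 48 x 48 x 30 mm; 110 mm high, about 0.2 kg. Origin at the centre of its underside, z up, clip on its +x side. Clipped, the underside hangs 35 mm above the worktop; 10 to 20 N straight up pulls it past the catch, and 35 mm up the hook is clear of the strip.
- canister_d_clip (a point): Point on the clip of canister_d, 36 mm from its middle along its +x, 64 mm above its underside. The clip is a hook 20 mm wide: a bridge (60 to 68 mm up) that lies over the strip's top edge and a tongue that goes down behind the strip to 28 mm up, reaching 44 mm from the canister's middle.
- tin_tall: Food tin, 74 mm across, 112 mm high; loose bystander, origin at its underside. Not part of the job.
- tin_short: Food tin, 84 mm across, 75 mm high; loose bystander, origin at its underside. Not part of the job.
- jam_jar: Jam jar, 72 mm across, 105 mm high; loose bystander, origin at its underside. Not part of the job.
- oil_bottle: Green oil bottle, 64 mm across, 180 mm high; loose bystander, origin at its underside. Not part of the job.
- bowl: White bowl, 140 mm across, 55 mm high; loose bystander, origin at its underside. Not part of the job.
- spoon: Wooden spoon 200 mm long; loose bystander, origin at its underside. Not part of the job.
There are look-alikes about, which are no part of the job. Leave any orange look-alike of the hatch_lid alone. Leave any yellow look-alike of the canister_a alone.

How it is judged (in metres and radians):
On the way:
1. every canister stands in a well of the caddy, clip inwards ((horizontal distance between canister_a and well0 below 0.01 m or horizontal distance between canister_a and well1 below 0.01 m or horizontal distance between canister_a and well2 below 0.01 m or horizontal distance between canister_a and well3 below 0.01 m or horizontal distance between canister_a and well4 below 0.01 m) and z of canister_a in the frame of caddy between 0.026 and 0.04 m and angle between each of canister_a, canister_b, canister_c, canister_d's own z axis and vertical below 0.12 rad and horizontal distance between each of canister_a_clip, canister_b_clip, canister_c_clip, canister_d_clip and caddy below 0.085 m and linear speed of each of canister_a, canister_b, canister_c, canister_d below 0.03 m/s and (horizontal distance between canister_b and well0 below 0.01 m or horizontal distance between canister_b and well1 below 0.01 m or horizontal distance between canister_b and well2 below 0.01 m or horizontal distance between canister_b and well3 below 0.01 m or horizontal distance between canister_b and well4 below 0.01 m) and z of canister_b in the frame of caddy between 0.026 and 0.04 m and (horizontal distance between canister_c and well0 below 0.01 m or horizontal distance between canister_c and well1 below 0.01 m or horizontal distance between canister_c and well2 below 0.01 m or horizontal distance between canister_c and well3 below 0.01 m or horizontal distance between canister_c and well4 below 0.01 m) and z of canister_c in the frame of caddy between 0.026 and 0.04 m and (horizontal distance between canister_d and well0 below 0.01 m or horizontal distance between canister_d and well1 below 0.01 m or horizontal distance between canister_d and well2 below 0.01 m or horizontal distance between canister_d and well3 below 0.01 m or horizontal distance between canister_d and well4 below 0.01 m) and z of canister_d in the frame of caddy between 0.026 and 0.04 m), for 0.2 s.
At the end, for the whole second after the job is handed in: Each canister upright (0.12 rad) on a well floor (10 mm from its centre), clip point within 85 mm of the axis; tray at a click stop (well within 8 mm of the hatch centre); lid in the hatch, grip up, flat, 9 mm from centre, within 0.12 rad, seated within 5 mm; all at rest (all of step 1 and x of hatch_lid in the frame of caddy between -0.109 and -0.091 m and y of hatch_lid in the frame of caddy between -0.009 and 0.009 m and z of hatch_lid in the frame of caddy between 0.146 and 0.156 m and angle between hatch_lid's own z axis and vertical below 0.06 rad and angle between the x axis of hatch_lid and the x axis of caddy, either way round below 0.12 rad and linear speed of hatch_lid below 0.02 m/s and ((x of well0 in the frame of caddy between -0.108 and -0.092 m and y of well0 in the frame of caddy between -0.008 and 0.008 m) or (x of well1 in the frame of caddy between -0.108 and -0.092 m and y of well1 in the frame of caddy between -0.008 and 0.008 m) or (x of well2 in the frame of caddy between -0.108 and -0.092 m and y of well2 in the frame of caddy between -0.008 and 0.008 m) or (x of well3 in the frame of caddy between -0.108 and -0.092 m and y of well3 in the frame of caddy between -0.008 and 0.008 m) or (x of well4 in the frame of caddy between -0.108 and -0.092 m and y of well4 in the frame of caddy between -0.008 and 0.008 m))); the robot touches nothing.
It fails at once if a tin, jar, bottle, bowl or spoon that is not part of the job is shoved more than 40 mm (distance of any of tin_tall, tin_short, jam_jar, oil_bottle, bowl, spoon from where it was at the start of the episode above 0.04 m).
It fails at once if a canister is tipped over (angle between any of canister_a, canister_b, canister_c, canister_d's own z axis and vertical above 0.9 rad).
Of canister_a, canister_b, canister_c, canister_d only 3 to 4 are there at a start; the rules pass over those that are not, and their reading is None.
At some moment in a run one of hatch_lid may be knocked a few centimetres aside while the robot is not near it.
It also fails if it takes over 210 s, if anything falls off the work surface, if the arm or the gripper's body presses on something with over 40 N, if the wrist force passes 120 N, or if a joint passes its speed limit or range.

ROBOT

A 6-joint arm with a two-finger parallel gripper is mounted at the origin on the work surface. World frame = base frame: x ahead of the robot, y to its left, z up, the work surface at z = 0. Lengths are in mm, angles in rad, forces in N, time in s.
With the tool pointing down it reaches from about 350 to 975 mm from the base axis. Payload 7.1 kg.
Tool frame: the origin (TCP) lies midway between the tips of the shut fingers; the grasp point (between the pads) lies 19 mm behind it; z points along the fingers, y is the line along which they close (so a half turn about z gives the same grasp; the last joint's range is limited). The gripper opens to 88 mm and grips with 3 to 60 N. Pads are 20 mm wide; open, the fingers measure 115 mm over their backs; the gripper's body (75 mm by 178 mm) begins 61 mm behind the grasp point.
Start: joints at [1.2, 0.423, 1.63, -0, 1.089, -0.019], TCP at [215.335, 586.716, 222.675] pointing down, gripper open.
Joint ranges: [-3, 3], [-0.9, 2.11], [0.09, 2.58], [-1.31, 4.45], [0.11, 2.69], [-2.54, 2.54]. Speed limits (rad/s): [2.39, 2.39, 3.01, 3.14, 3.14, 3.14].

INTERFACE

Orientations are given as a rotation vector (axis times angle).
In Python, from workcell import ctrl gives the robot as it stands. The module is installed in compiled form; this text tells all that it offers.
- The arm moves only by the tool apply_moves, never from a script. Its argument "targets" is a list of rows, each a list of 3 entries, a list of its own where there are three numbers: the opening, from -1 (shut) to 1 (fully open), then the shift along the tool's x, y, z normalised to -1 to 1, where 1 is 5 cm, then the turn, a rotation vector about the tool's x, y, z normalised to -1 to 1, where 1 is 90 degrees. In form: [[jaw, [x, y, z], [wx, wy, wz]], ...]. A call has 1 to 8 rows; each row shifts and turns the commanded pose from where the row before left it, along the tool's axes as they then stand; what a row does not reach is not made up. A row lasts 1/8 s, in which the tool goes at most 62.5 mm and 10.7 degrees, less where a joint would pass 70% of its speed; a pose out of reach is approached as far as the arm can. A call with a number of a shift or a turn outside -1 to 1 is refused whole. A call with a gripper value outside its range is refused whole. The fingers move at their own pace and stop on an object; the grip force is fixed at half the most. Time passes only in rows, so rows that do not move let the fingers close. It gives the time, the measured TCP pose, the force, the opening and the grip force at its end, in the units of the state.
- ctrl.get_obs(): the state, without advancing time (a new reading comes with each control period).
- ctrl.get_image(name): name is "side" or "top"; returns a dict with "pixels" (400x640x3 uint8, blue, green, red), "camera_matrix" (3x3 intrinsics, pixels), "view" (4x4, takes a point from world to camera coordinates). Camera axes: x right, y down, z forward; pixel columns grow to the right and rows downward; lengths in mm; the calibration is good to about 2 mm. A picture is of the moment at which its call begins. There is no depth.
- ctrl.close_job(): hands the job in; it is judged then, once.
Trained networks look in the newest picture that a camera, given by its name, has taken for a name from the list of things; names that differ only in an ending like _2 or _b are one class to them, and where a whole thing is asked for, a point or a joint stands for the part that bears it (a point fixed in the world has none). Each returns a list of dicts, best first, with "score" (0 to 1); they miss things now and then, are a little off and sometimes report something else, mostly with a low value. They report only what shows in the picture. A call takes as long as a camera call. They do not tell look-alikes from the thing itself.
- ctrl.masks_of(label, camera): "region" (400x640 bool, what is visible of it) and "bbox" ([left, top, right, bottom] in pixels, round what is visible of it).
- ctrl.pinpoint(label, camera): "xy" ([column, row] in pixels: a listed point, or the origin of a listed thing).
The state is a dict: "t": time; "qpos": joint angles; "qvel": joint speeds; "joint_torque": joint torques, N m; "ee_pos": TCP position; "orientation": TCP orientation; "ft_force": force on the tool from outside, world axes, zero at the start; "moment": the same for the moment, N m; "width": finger opening in mm; "grasp_force": force on a finger pad.
Only numpy, scipy, OpenCV 4.12 (cv2) and the standard library are available. Lean on these libraries where they do the work, as an engineer would, in place of code of your own. Each camera call takes 0.05 s, during which the arm holds its last target. There are 200 camera calls.

## Working session

There is one attempt and no reset: what is moved stays moved. The work goes in short steps, Python scripts to look and compute and a tool call to move; the robot and the scene stay as the last step left them, time stands still between calls to the robot, and variables do not carry over. Pictures are saved under pics/ and viewed, at most 14 in all, crops included, and the job is handed in when it is done.

Besides the shell and the picture viewer there is one more tool, called after "Call:" by a JSON object that holds its "api" and its "payload", one argument or row to a line. apply_moves: Moves the arm, as the interface text tells. Scaled input: -1 to 1 covers 5 cm each way for a shift and 90 degrees each way for a turn. Its arguments: {"type":"object","properties":{"targets":{"type":"array"}},"required":["targets"]}

```bash
mkdir -p pics; cat > h.py <<'E'
import numpy as np, cv2
from workcell import ctrl
from scipy.spatial.transform import Rotation as R
def img(n,save=None):
    d=ctrl.get_image(n)
    if save: cv2.imwrite('pics/'+save,d['pixels'])
    return d
def ray(d,px):
    V=d['view'];K=d['camera_matrix']
    r=V[:3,:3].T@np.linalg.solve(K,[px[0],px[1],1.]); c=-V[:3,:3].T@V[:3,3]
    return c,r
def atz(d,px,z):
    c,r=ray(d,px); return c+r*(z-c[2])/r[2]
def proj(d,p):
    q=d['view'][:3,:3]@np.asarray(p,float)+d['view'][:3,3]; q=d['camera_matrix']@q; return q[:2]/q[2]
E
python3 - <<'E'
from h import *
o=ctrl.get_obs(); print({k:np.round(v,3) for k,v in o.items()})
for n in ('top','side'):
    d=img(n,n+'0.png')
    print(n,np.round(ray(d,(320,200))[0]),np.round(ray(d,(320,200))[1],2))
    for l in ['rail','caddy','knob','hatch_lid','canister_a','canister_a_clip','well0','tin_tall','tin_short','jam_jar','oil_bottle','bowl','spoon']:
        for s in ctrl.pinpoint(l,n)[:6]:
            print(l,np.round(s['xy'],1),round(s['score'],2),end=' | ')
        print()
E
```

```text
{'t': np.float64(0.0), 'qpos': array([ 1.2  ,  0.424,  1.631,  0.   ,  1.089, -0.019]), 'qvel': array([ 0.   ,  0.   ,  0.001, -0.001,  0.001, -0.001]), 'joint_torque': array([-2.0000e-03, -5.4463e+01, -2.7366e+01,  6.4000e-02,  2.3000e-02,
       -0.0000e+00]), 'ee_pos': array([215.119, 586.214, 221.902]), 'orientation': array([-5.500e-01, -3.093e+00,  2.000e-03]), 'ft_force': array([ 1.271, -0.347, -0.236]), 'moment': array([-0.022, -0.017,  0.018]), 'grasp_force': np.float64(0.0), 'width': np.float64(87.676)}
top [ 410.  -25. 1516.] [ 0.1  -0.01 -0.99]
rail [227.2 189.2] 0.94 | rail [157.9 264.4] 0.3 | 
caddy [385.8 185.9] 0.84 | 
knob [395.4 173.6] 0.8 | 
hatch_lid [372.  283.9] 0.91 | hatch_lid [271.2 246.5] 0.73 | hatch_lid [307.1 133.8] 0.44 | 
canister_a [217.6 196.9] 0.96 | canister_a [183.8 201.6] 0.9 | canister_a [278.3 193. ] 0.83 | canister_a [306.7 207.9] 0.78 | 
canister_a_clip [273.7 173.4] 0.67 | canister_a_clip [317.4 207.6] 0.52 | 
well0 [408.1 203.8] 0.94 | well0 [453.9 264.4] 0.7 | well0 [372.7 207.4] 0.55 | well0 [158.7 260.9] 0.29 | 
tin_tall [306.3 132.6] 0.64
[... 353 characters left out ...]
77.6 254.8] 0.77 | 
knob [385.3 223.2] 0.67 | 
hatch_lid [270.  209.7] 0.84 | hatch_lid [279.8 289.9] 0.55 | hatch_lid [386.8 225.2] 0.38 | hatch_lid [276.1 152.8] 0.26 | 
canister_a [319.2 216.5] 0.91 | canister_a [317.9 188. ] 0.9 | canister_a [276.9 149.3] 0.72 | canister_a [289.2 162.9] 0.64 | 
canister_a_clip [327.8 174.8] 0.59 | canister_a_clip [323.6 212.1] 0.58 | canister_a_clip [378.4 253.6] 0.48 | 
well0 [348.8 251.4] 0.9 | well0 [371.5 233. ] 0.6 | well0 [413.  333.9] 0.36 | 
tin_tall [374. 192.] 0.71 | 
tin_short [216.4 178.7] 0.9 | 
jam_jar [354.1 176.7] 0.78 | 
oil_bottle [412.1 333.5] 0.93 | oil_bottle [372.8 193.7] 0.63 | 
bowl [223.5 158.1] 0.64 | 
spoon [221.8 159.3] 0.56 |
```

```bash
cd pics; python3 -c "
import cv2
a=cv2.imread('top0.png')[90:330,130:510];cv2.imwrite('v1.png',cv2.resize(a,(800,505),interpolation=cv2.INTER_CUBIC))
a=cv2.imread('side0.png')[110:370,190:450];cv2.imwrite('v2.png',cv2.resize(a,(600,600),interpolation=cv2.INTER_CUBIC))"
```

```text
(no output)
```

View pics/v1.png

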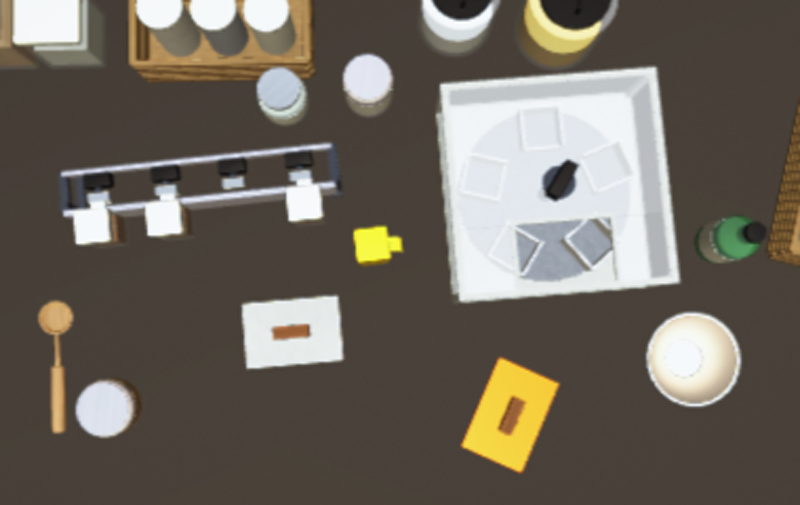

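View pics/v2.png

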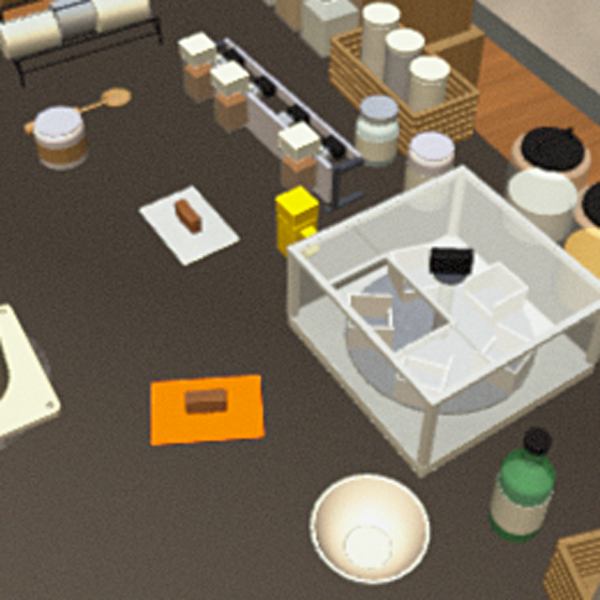

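Top view: three white-capped canisters hang at the rail, at crop pixels (95,225), (167,218) and (304,202). The white lid is at (293,332), the caddy at (560,185), the yellow and orange decoys at (372,244) and (510,415). The tray looks about halfway between stops, with wells at (517,250) and (590,243). Next I'll measure.

```bash
cat >> h.py <<'E'
def quadc(m):
    "min-area rectangle of a mask"
    c=max(cv2.findContours(m.astype(np.uint8),cv2.RETR_EXTERNAL,cv2.CHAIN_APPROX_NONE)[0],key=cv2.contourArea)
    return cv2.minAreaRect(c)
def tri(dl):
    "least-squares point from [(d,px),..]"
    A=np.zeros((3,3));b=np.zeros(3)
    for d,px in dl:
        c,r=ray(d,px); r/=np.linalg.norm(r);P=np.eye(3)-np.outer(r,r);A+=P;b+=P@c
    return np.linalg.solve(A,b)
E
python3 - <<'E'
from h import *
d=img('top','top1.png'); s=img('side','side1.png')
v1=lambda p:(p[0]/(800/380)+130-.25,p[1]/(505/240)+90-.25)
v2=lambda p:(p[0]/(600/260)+190-.28,p[1]/(600/260)+110-.28)
print('caddy corners z160',[np.round(atz(d,v1(p),160)[:2]) for p in [(441,85),(656,68),(679,282),(459,300)]])
print('caddy side z160',[np.round(atz(s,v2(p),160)[:2]) for p in [(462,168),(606,297),(429,402),(289,250)]])
print('rail top ends z95',[np.round(atz(d,v1(p),95)[:2]) for p in [(66,214),(338,187)]])
print('wells z52', [np.round(atz(d,v1(p),77)[:2]) for p in [(484,177),(541,128),(607,165),(590,243),(517,250)]])
print('hatch z160',[np.round(atz(d,v1(p),160)[:2]) for p in [(517,225),(611,218),(615,280)]])
for dd,n in((d,'top'),(s,'side')):
    for l in ['canister_a','hatch_lid','knob']:
        for m in ctrl.masks_of(l,n):
            hsv=cv2.cvtColor(dd['pixels'],cv2.COLOR_BGR2HSV); r=m['region']
            w=r&(hsv[...,1]<50)&(hsv[...,2]>190)
            if l=='knob': w=r&(hsv[...,2]<80)
            if w.sum()<15: print(n,l,m['score'],'few',m['bbox']);continue
            q=quadc(w); z={'canister_a':145,'hatch_lid':14,'knob':197}[l]
            print(n,l,round(m['score'],2),np.round(q[0],1),np.round(q[1],1),round(q[2],1),w.sum(),'world',np.round(atz(dd,q[0],z)[:2]))
print(ctrl.get_obs()['t'])
E
python3 -c "
import cv2
a=cv2.imread('pics/top1.png')[110:245,330:465];cv2.imwrite('pics/v3.png',cv2.resize(a,(600,600),interpolation=cv2.INTER_CUBIC))"
```

```text
caddy corners z160 [array([ 757., -106.]), array([ 776., -416.]), array([ 468., -433.]), array([ 450., -123.])]
caddy side z160 [array([ 755., -108.]), array([ 763., -406.]), array([ 467., -426.]), array([ 449., -127.])]
rail top ends z95 [array([591., 447.]), array([623.,  46.])]
wells z52 [array([ 636., -172.]), array([ 709., -261.]), array([ 650., -358.]), array([ 533., -328.]), array([ 525., -218.])]
hatch z160 [array([ 554., -208.]), array([ 561., -341.]), array([ 473., -343.])]
top canister_a 0.85 [207.2 191.7] [18.7 16.3] 81.9 273 world [581. 293.]
top canister_a 0.69 few [296.5, 199.3, 318.6, 219.2]
top canister_a 0.67 [273.9 184.4] [18.7 16. ] 83.7 267 world [599.  93.]
top canister_a 0.63 [173.  195.5] [19. 16.] 90.0 276 world [572. 395.]
top hatch_lid 0.88 [268.2 247.4] [30.4 45.3] 84.8 1261 world [411. 126.]
top hatch_lid 0.58 few [350.0, 260.0, 395.5, 312.9]
top knob 0.83 [396.4 175.2] [ 9.1 18.9] 31.0 150 world [ 611. -266.]
side canister_a 0.86 [289.2 141.1] [ 7.4 13.9] 68.2 91 world [577. 292.]
side canister_a 0.65 [319.1 168.6] [ 9.1 14.3] 66.8 112 world [593.  92.]
side canister_a 0.64 few [312.0, 190.7, 327.3, 219.6]
side canister_a 0.63 [274.9 128.7] [ 7.4 13. ] 68.2 89 world [567. 394.]
side hatch_lid 0.81 [271.9 207.6] [34.2 24.7] 51.3 610 world [411. 121.]
side hatch_lid 0.72 few [256.0, 273.2, 306.0, 302.7]
side knob 0.72 [385.  223.5] [11. 18.] 90.0 207 world [ 600. -282.]
side knob 0.68 few [267.2, 121.8, 286.5, 151.6]
side knob 0.56 few [362.7, 163.2, 389.9, 190.6]
1.8
```

View pics/v3.png

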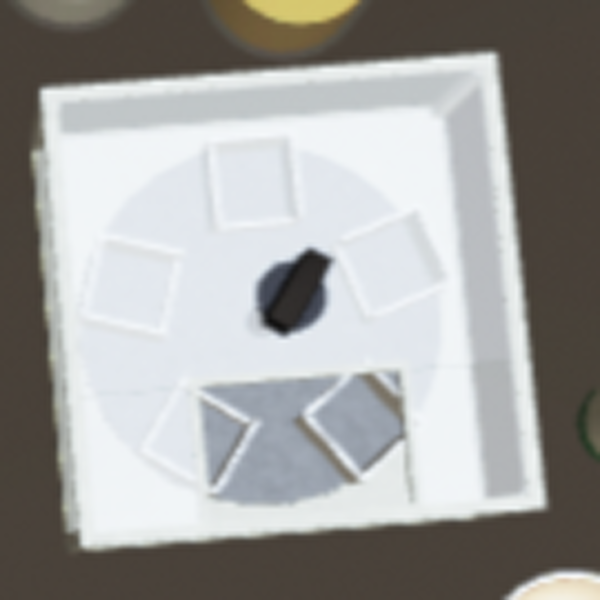

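The tray really is halfway between stops, so the knob must first go ±36°. Next: fit the box silhouettes jointly in both cameras to refine the poses.

```bash
cat >> h.py <<'E'
from scipy.optimize import minimize
def box(x,y,yaw,x0,x1,y0,y1,z0,z1):
    c,s=np.cos(yaw),np.sin(yaw)
    return np.array([[x+c*a-s*b,y+s*a+c*b,z] for a in(x0,x1) for b in(y0,y1) for z in(z0,z1)])
def sil(d,boxes,roi,S=4):
    l,t,r,b=roi; m=np.zeros(((b-t)*S,(r-l)*S),np.uint8)
    for B in boxes:
        p=np.array([proj(d,q) for q in B]); p=((p+.5-[l,t])*S-.5)
        cv2.fillConvexPoly(m,np.round(cv2.convexHull(p.astype(np.float32))*16).astype(int),255,shift=4)
    return cv2.resize(m,(r-l,b-t),interpolation=cv2.INTER_AREA)/255.
def fit(items,mk,p0,step):
    "items: (d, soft mask full image, roi); mk(p)->boxes"
    def f(p): return sum(((sil(d,mk(p),roi)-m[roi[1]:roi[3],roi[0]:roi[2]])**2).sum() for d,m,roi in items)
    p0=np.array(p0,float); sx=[p0]+[p0+np.eye(len(p0))[i]*step[i] for i in range(len(p0))]
    r=minimize(f,p0,method='Nelder-Mead',options=dict(initial_simplex=sx,xatol=.02,fatol=.01,maxiter=400)); return r.x,r.fun
def white(d,lo=120,hi=200):
    h=cv2.cvtColor(d['pixels'],cv2.COLOR_BGR2HSV).astype(float)
    return np.clip((d['pixels'].min(2)-lo)/(hi-lo),0,1)
def roi_of(d,boxes,pad=5):
    p=np.array([proj(d,q) for B in boxes for q in B]); a=np.floor(p.min(0)-pad).astype(int);b=np.ceil(p.max(0)+pad).astype(int)
    return max(a[0],0),max(a[1],0),min(b[0],640),min(b[1],400)
E
python3 - <<'E'
from h import *
D={n:img(n) for n in('top','side')}
cap=lambda x,y,w:box(x,y,w,-24,24,-24,24,115,145)
yaw=.086
for nm,x,y in(('L',572,395),('M',581,294),('R',598,93)):
    for cams in(('top',),('side',),('top','side')):
        it=[]
        for n in cams:
            d=D[n];m=white(d,150,215)
            # only where box silhouette dilated
            roi=roi_of(d,[cap(x,y,yaw)],1); it.append((d,m,roi))
        p,f=fit(it,lambda p:[cap(p[0],p[1],yaw)],[x,y],[4,4]); print(nm,cams,np.round(p,1),round(f,2),[(r[2]-r[0],r[3]-r[1]) for _,_,r in it])
C={}
for n in D:
    r=ctrl.masks_of('caddy',n)[0]; C[n]=r['region'].astype(float); print(n,r['score'],r['bbox'])
mk=lambda p:[box(p[0],p[1],p[2]/100,-155,155,-155,155,0,160)]
for cams in(('top',),('side',),('top','side')):
    it=[(D[n],C[n],roi_of(D[n],mk([611,-268,5.9]),8)) for n in cams]
    print('caddy',cams,np.round(fit(it,mk,[611,-268,5.9],[5,5,3]),2) if 0 else [np.round(v,2) for v in fit(it,mk,[611,-268,5.9],[5,5,3])])
mk=lambda p:[box(p[0],p[1],p[2]/100,-50,50,-74,74,9,14)]
for cams in(('top',),('side',),('top','side')):
    it=[(D[n],white(D[n]),roi_of(D[n],mk([411,124,6]),4)) for n in cams]
    print('lid',cams,[np.round(v,2) for v in fit(it,mk,[411,124,6],[5,5,5])])
E
```

```text
L ('top',) [567.2 398.8] 154.26 [(np.int64(23), np.int64(22))]
L ('side',) [571.1 389.7] 172.61 [(np.int64(20), np.int64(19))]
L ('top', 'side') [573.6 392.3] 332.34 [(np.int64(23), np.int64(22)), (np.int64(20), np.int64(19))]
M ('top',) [576.2 300.1] 123.02 [(np.int64(22), np.int64(21))]
M ('side',) [583.4 293.1] 164.49 [(np.int64(20), np.int64(20))]
M ('top', 'side') [585.1 296. ] 297.09 [(np.int64(22), np.int64(21)), (np.int64(20), np.int64(20))]
R ('top',) [602.1  97.8] 124.99 [(np.int64(21), np.int64(21))]
R ('side',) [598.   90.2] 180.14 [(np.int64(22), np.int64(21))]
R ('top', 'side') [599.6  97.9] 311.94 [(np.int64(21), np.int64(21)), (np.int64(22), np.int64(21))]
top 0.74 [373.9, 165.8, 420.2, 223.0]
side 0.84 [313.3, 178.6, 458.1, 316.5]
caddy ('top',) [array([254.33,   2.  ,  95.9 ]), np.float64(1431.0)]
caddy ('side',) [array([ 614.69, -267.1 ,    5.67]), np.float64(58.29)]
caddy ('top', 'side') [array([ 614.86, -267.07,    5.7 ]), np.float64(9739.23)]
lid ('top',) [array([401.87, 140.09,  -2.17]), np.float64(941.58)]
lid ('side',) [array([387.23,  92.78,  41.62]), np.float64(1423.92)]
lid ('top', 'side') [array([404.31, 122.35,  12.53]), np.float64(2442.94)]
```

```bash
sed -i "s/d\['pixels'\].min(2)-lo/d['pixels'].min(2).astype(float)-lo/" h.py
cat > m.py <<'E'
from h import *
D={n:img(n) for n in('top','side')}
cap=lambda x,y,w:box(x,y,w,-24,24,-24,24,115,145)
yaw=.086
for nm,x,y in(('L',572,395),('M',581,294),('R',598,93)):
    for cams in(('top',),('side',),('top','side')):
        it=[(D[n],white(D[n],110,190),roi_of(D[n],[cap(x,y,yaw)],1)) for n in cams]
        p,f=fit(it,lambda p:[cap(p[0],p[1],yaw)],[x,y],[4,4]); print(nm,cams,np.round(p,1),round(f,2))
mk=lambda p:[box(p[0],p[1],p[2]/100,-155,155,-155,155,152,160)]
it=[(D[n],white(D[n],110,190),roi_of(D[n],mk([611,-268,5.9]),3)) for n in ('top',)]
print('caddy top',[np.round(v,2) for v in fit(it,mk,[611,-268,5.9],[5,5,3])])
mk=lambda p:[box(p[0],p[1],p[2]/100,-50,50,-74,74,9,14)]
for cams in(('top',),('side',),('top','side')):
    it=[(D[n],white(D[n],100,180),roi_of(D[n],mk([411,124,6]),4)) for n in cams]
    print('lid',cams,[np.round(v,2) for v in fit(it,mk,[411,124,6],[5,5,5])])
E
python3 m.py
```

```text
L ('top',) [571.4 399.1] 62.87
L ('side',) [572.2 397.9] 88.65
L ('top', 'side') [571.6 399. ] 151.93
M ('top',) [580.6 297.4] 45.13
M ('side',) [593.6 327.6] 67.88
M ('top', 'side') [581.2 297.4] 146.36
R ('top',) [598.3  94.4] 30.56
R ('side',) [609.4 124.1] 70.17
R ('top', 'side') [598.1  94.7] 161.73
caddy top [array([ 612.81, -268.64,    5.97]), np.float64(621.33)]
lid ('top',) [array([411.75, 125.21,   6.61]), np.float64(102.78)]
lid ('side',) [array([412.44, 129.21,   7.05]), np.float64(106.76)]
lid ('top', 'side') [array([411.81, 125.51,   6.73]), np.float64(229.13)]
```

```bash
cat >> h.py <<'E'
def phi_now(o): 
    y=R.from_rotvec(o['orientation']).as_matrix()[:,1]; return np.degrees(np.arctan2(y[1],y[0]))
def plan(*way):
    "way: (x,y,z,phi_deg) TCP; prints the turn, then per-leg shifts in move units"
    o=ctrl.get_obs(); p=np.array(o['ee_pos']); ph=phi_now(o)
    M=R.from_rotvec(o['orientation']).as_matrix()
    print('t',round(o['t'],2),'p',np.round(p,1),'phi',round(ph,2),'tilt',np.round(M[:,2],4),'w',round(float(o['width']),1),'F',np.round(o['ft_force'],1))
    for x,y,z,f in way:
        a=np.radians(f); d=np.array([x,y,z])-p
        s=np.array([-np.sin(a)*d[0]+np.cos(a)*d[1], np.cos(a)*d[0]+np.sin(a)*d[1], -d[2]])/50
        n=int(np.ceil(max(abs(s).max(),np.linalg.norm(s)/1.2)))or 1
        dw=(ph-f+180)%360-180
        print('turn wz',round(dw/90,4),'shift',np.round(s,3),'= %d x'%n,np.round(s/n,3)); p=np.array([x,y,z],float); ph=f
CX,CY,CW=613.5,-268.,np.radians(3.35)
def cad(x,y):
    return CX+np.cos(CW)*x-np.sin(CW)*y, CY+np.sin(CW)*x+np.cos(CW)*y
E
python3 - <<'E'
from h import *
plan((CX,CY,260,57.4),(CX,CY,168,57.4)); print(cad(-100,0))
E
```

```text
t 2.1 p [215.3 586.7 222.6] phi 69.84 tilt [-0.e+00 -1.e-04 -1.e+00] w 87.4 F [ 0.9  0.4 -0.5]
turn wz 0.1383 shift [-15.918 -10.111  -0.747] = 16 x [-0.995 -0.632 -0.047]
turn wz 0.0 shift [0.   0.   1.84] = 2 x [0.   0.   0.92]
(np.float64(513.6708797610015), np.float64(-273.84352225182465))
```

Call:
{"api": "apply_moves", "payload": {
  "targets": [
    [0.2,[0,0,-0.7],[0,0,0.07]],
    [0.2,[0,0,0],[0,0,0.068]],
    [0.2,[-0.94,-0.6,0],[0,0,0]],
    [0.2,[-0.94,-0.6,0],[0,0,0]],
    [0.2,[-0.94,-0.6,0],[0,0,0]],
    [0.2,[-0.94,-0.6,0],[0,0,0]],
    [0.2,[-0.94,-0.6,0],[0,0,0]],
    [0.2,[-0.94,-0.6,0],[0,0,0]]
  ]
}}

```text
t: 3.1
ee_pos: [356.7, 281.7, 258.0]
orientation: [0.88, 3.015, 0.001]
ft_force: [1.3, -0.3, -0.4]
width: 52.6
grasp_force: 0.0
```

Call:
{"api": "apply_moves", "payload": {
  "targets": [
    [0,[-0.94,-0.6,0],[0,0,0]],
    [0,[-0.94,-0.6,0],[0,0,0]],
    [0,[-0.94,-0.6,0],[0,0,0]],
    [0,[-0.94,-0.6,0],[0,0,0]],
    [0,[-0.94,-0.6,0],[0,0,0]],
    [0,[-0.94,-0.6,0],[0,0,0]],
    [0,[-0.94,-0.6,0],[0,0,0]],
    [0,[-0.94,-0.6,0],[0,0,0]]
  ]
}}

```text
t: 4.1
ee_pos: [544.3, -123.4, 257.9]
orientation: [0.881, 3.015, 0.0]
ft_force: [0.2, 0.9, -0.2]
width: 44.1
grasp_force: 0.0
```

```bash
python3 - <<'E'
from h import *
plan((CX,CY,168,57.4))
E
```

```text
t 4.1 p [ 544.3 -123.4  257.9] phi 57.41 tilt [ 6.e-04 -0.e+00 -1.e+00] w 44.1 F [ 0.2  0.9 -0.2]
turn wz 0.0001 shift [-2.724 -1.691  1.798] = 4 x [-0.681 -0.423  0.449]
```

Call:
{"api": "apply_moves", "payload": {
  "targets": [
    [0,[-0.92,-0.56,0],[0,0,0]],
    [0,[-0.9,-0.56,0],[0,0,0]],
    [0,[-0.9,-0.57,0],[0,0,0]],
    [0,[0,0,0.8],[0,0,0]],
    [0,[0,0,0.6],[0,0,0]],
    [0,[0,0,0.4],[0,0,0]],
    [-1,[0,0,0],[0,0,0]],
    [-1,[0,0,0],[0,0,0]]
  ]
}}

```text
t: 5.1
ee_pos: [613.6, -266.1, 168.9]
orientation: [0.88, 3.014, -0.0]
ft_force: [0.9, -0.4, 0.4]
width: 27.4
grasp_force: 0.0
```

Call:
{"api": "apply_moves", "payload": {
  "targets": [
    [-1,[0,0,0],[0,0,0]],
    [-1,[0,0,0],[0,0,0]],
    [-1,[0,0,0],[0,0,0]]
  ]
}}

```text
t: 5.48
ee_pos: [611.7, -268.9, 168.9]
orientation: [0.88, 3.015, -0.008]
ft_force: [-6.4, -12.4, -2.8]
width: 20.1
grasp_force: 30.0
```

```bash
python3 - <<'E'
from h import *
plan((CX,CY,168,57.4)); o=ctrl.get_obs(); print(np.round(o['moment'],2),o['grasp_force'])
d=img('top','top2.png'); img('side','side2.png')
a=d['pixels'][110:245,330:465];cv2.imwrite('pics/v4.png',cv2.resize(a,(500,500),interpolation=cv2.INTER_CUBIC))
E
```

```text
t 5.47 p [ 611.7 -268.9  168.9] phi 57.46 tilt [-8.0e-04 -4.7e-03 -1.0e+00] w 20.1 F [ -6.4 -12.4  -2.8]
turn wz 0.0007 shift [-0.02   0.035  0.018] = 1 x [-0.02   0.035  0.018]
[-1.79  0.9   0.29] 29.996511340141296
```

View pics/v4.png

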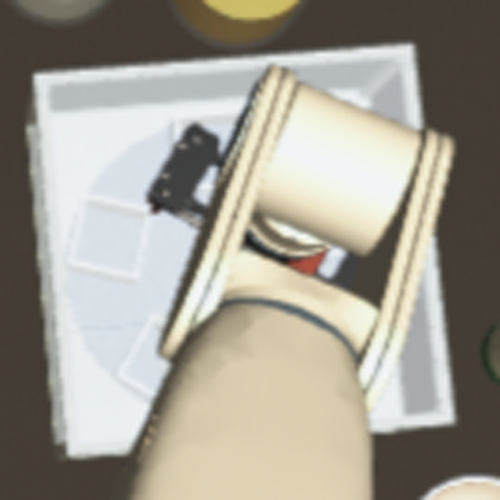

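The fingers hold the knob (width 20.1 mm), and the push shows the axis lies about 2 mm along -y of the tool. I'll relax that offset and turn +36°.

Call:
{"api": "apply_moves", "payload": {
  "targets": [
    [-1,[0,-0.068,0],[0,0,0]],
    [-1,[0,0,0],[0,0,-0.1]],
    [-1,[0,0,0],[0,0,-0.1]],
    [-1,[0,0,0],[0,0,-0.1]],
    [-1,[0,0,0],[0,0,-0.1]],
    [-1,[0,0,0],[0,0,0]]
  ]
}}

```text
t: 6.32
ee_pos: [611.7, -269.1, 168.9]
orientation: [-0.093, 3.138, -0.002]
ft_force: [0.4, -1.5, 0.9]
width: 19.9
grasp_force: 30.0
```

```bash
python3 - <<'E'
from h import *
plan((CX,CY,168,93.4)); o=ctrl.get_obs(); print(np.round(o['moment'],2),o['grasp_force'])
E
```

```text
t 6.33 p [ 611.7 -269.1  168.9] phi 93.38 tilt [ 0.002  -0.0011 -1.    ] w 19.9 F [ 0.4 -1.5  0.9]
turn wz -0.0002 shift [-0.037  0.019  0.019] = 1 x [-0.037  0.019  0.019]
[-0.04 -0.06  0.47] 30.009355545043945
```

```bash
sed -i 's/^CX,CY,CW=.*/CX,CY,CW=612.,-269.,np.radians(3.35)/' h.py; python3 - <<'E'
from h import *
plan((612,-269,270,95),(598.2,96,270,95),(598.2,96,113,95))
E
```

```text
t 6.33 p [ 611.7 -269.1  168.9] phi 93.38 tilt [ 0.002  -0.0011 -1.    ] w 19.9 F [ 0.4 -1.5  0.9]
turn wz -0.018 shift [-6.000e-03  1.000e-03 -2.021e+00] = 3 x [-0.002  0.    -0.674]
turn wz 0.0 shift [-0.361  7.296 -0.   ] = 8 x [-0.045  0.912 -0.   ]
turn wz 0.0 shift [-0.    0.    3.14] = 4 x [-0.     0.     0.785]
```

Call:
{"api": "apply_moves", "payload": {
  "targets": [
    [0.2,[0,0,0],[0,0,0]],
    [0.2,[0,0,0],[0,0,0]],
    [0.6,[0,0,-0.6],[0,0,0]],
    [1,[0,0,-0.8],[0,0,-0.018]],
    [1,[0,0,-0.62],[0,0,0]],
    [1,[0.1,0.95,0],[0,0,0]],
    [1,[0.1,0.95,0],[0,0,0]],
    [1,[0.1,0.95,0],[0,0,0]]
  ]
}}

```text
t: 7.32
ee_pos: [583.0, -126.8, 268.9]
orientation: [-0.135, 3.138, 0.0]
ft_force: [0.5, 0.2, -0.2]
width: 87.7
grasp_force: 0.0
```

Call:
{"api": "apply_moves", "payload": {
  "targets": [
    [1,[-0.1,0.95,0],[0,0,0]],
    [1,[-0.1,0.95,0],[0,0,0]],
    [1,[-0.1,0.95,0],[0,0,0]],
    [1,[-0.1,0.95,0],[0,0,0]],
    [1,[-0.1,0.6,0],[0,0,0]]
  ]
}}

```text
t: 7.95
ee_pos: [588.7, 95.4, 268.9]
orientation: [-0.138, 3.138, 0.001]
ft_force: [0.5, -0.1, -0.0]
width: 87.7
grasp_force: 0.0
```

```bash
python3 - <<'E'
from h import *
plan((598.2,96,113,95))
d=img('top','top3.png'); img('side','side3.png')
a=d['pixels'][110:245,330:465];cv2.imwrite('pics/v5.png',cv2.resize(a,(500,500),interpolation=cv2.INTER_CUBIC))
E
```

```text
t 7.95 p [588.7  95.4 268.9] phi 95.05 tilt [ 1.e-04  4.e-04 -1.e+00] w 87.7 F [ 0.5 -0.1 -0. ]
turn wz 0.0006 shift [-0.19  -0.006  3.117] = 4 x [-0.047 -0.001  0.779]
```

View pics/v5.png

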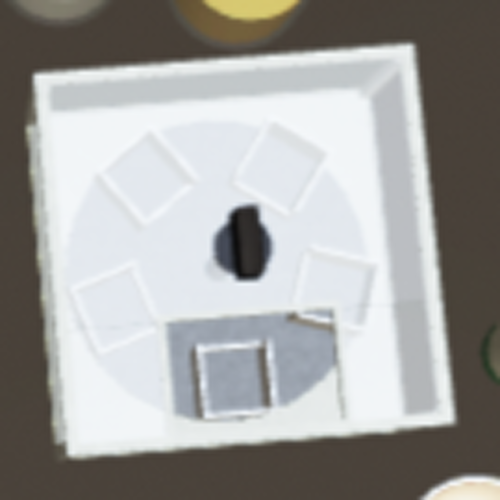

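The well now stands squarely under the hatch, at crop pixel (235,378), and the bar runs along x. Now I'll take the right-hand canister.

Call:
{"api": "apply_moves", "payload": {
  "targets": [
    [1,[-0.19,0,0.9],[0,0,0]],
    [1,[0,0,0.9],[0,0,0]],
    [1,[0,0,0.7],[0,0,0]],
    [1,[0,0,0.62],[0,0,0]],
    [-0.2,[0,0,0],[0,0,0]],
    [-0.2,[0,0,0],[0,0,0]],
    [-0.2,[0,0,0],[0,0,0]],
    [-0.2,[0,0,0],[0,0,0]]
  ]
}}

```text
t: 9.05
ee_pos: [599.2, 94.1, 114.0]
orientation: [-0.138, 3.136, 0.0]
ft_force: [0.4, -0.0, -0.1]
width: 51.5
grasp_force: 0.0
```

```bash
python3 - <<'E'
from h import *
plan((598.2,96,113,95)); print(ctrl.get_obs()['grasp_force'])
E
```

```text
t 9.05 p [599.2  94.1 114. ] phi 95.04 tilt [ 2.1e-03  3.0e-04 -1.0e+00] w 51.5 F [ 0.4 -0.  -0.1]
turn wz 0.0004 shift [0.017 0.04  0.019] = 1 x [0.017 0.04  0.019]
0.0
```

Call:
{"api": "apply_moves", "payload": {
  "targets": [
    [-1,[0,0,0],[0,0,0]],
    [-1,[0,0,0],[0,0,0]],
    [-1,[0,0,0],[0,0,0]]
  ]
}}

```text
t: 9.43
ee_pos: [599.0, 94.1, 113.7]
orientation: [-0.138, 3.137, 0.0]
ft_force: [-0.9, -1.3, 6.6]
width: 48.0
grasp_force: 30.0
```

Call:
{"api": "apply_moves", "payload": {
  "targets": [
    [-1,[0,0,-0.15],[0,0,0]],
    [-1,[0,0,-0.15],[0,0,0]],
    [-1,[0,0,-0.15],[0,0,0]],
    [-1,[0,0,-0.2],[0,0,0]],
    [-1,[0,0,-0.3],[0,0,0]]
  ]
}}

```text
t: 10.05
ee_pos: [597.8, 94.0, 160.9]
orientation: [0.138, -3.137, 0.0]
ft_force: [-0.4, -0.4, -1.1]
width: 47.8
grasp_force: 30.0
```

```bash
python3 - <<'E'
from h import *
plan((598.2,96,113,95)); print(ctrl.get_obs()['grasp_force'])
E
```

```text
t 10.05 p [597.8  94.  160.9] phi 95.04 tilt [-1.5e-03 -2.0e-04 -1.0e+00] w 47.8 F [-0.4 -0.4 -1.1]
turn wz 0.0005 shift [-0.011  0.04   0.958] = 1 x [-0.011  0.04   0.958]
29.99417245388031
```

```bash
python3 - <<'E'
from h import *
x,y=cad(-102,0); print(x,y)
plan((597.8,94,275,93.35),(x,y,275,93.35),(x,y,110,93.35))
E
```

```text
510.1742973562215 -274.96039269686116
t 10.05 p [597.8  94.  160.9] phi 95.04 tilt [-1.5e-03 -2.0e-04 -1.0e+00] w 47.8 F [-0.4 -0.4 -1.1]
turn wz 0.0188 shift [ 0.000e+00  1.000e-03 -2.282e+00] = 3 x [ 0.     0.    -0.761]
turn wz 0.0 shift [ 2.181 -7.264 -0.   ] = 8 x [ 0.273 -0.908 -0.   ]
turn wz 0.0 shift [-0.   0.   3.3] = 4 x [-0.     0.     0.825]
```

Call:
{"api": "apply_moves", "payload": {
  "targets": [
    [-1,[0,0,-0.8],[0,0,0]],
    [-1,[0,0,-0.8],[0,0,0.019]],
    [-1,[0,0,-0.68],[0,0,0]],
    [-1,[0.27,-0.6,0],[0,0,0]],
    [-1,[0.27,-0.9,0],[0,0,0]],
    [-1,[0.27,-0.95,0],[0,0,0]],
    [-1,[0.27,-0.95,0],[0,0,0]],
    [-1,[0.27,-0.95,0],[0,0,0]]
  ]
}}

```text
t: 11.05
ee_pos: [542.9, -128.3, 275.4]
orientation: [-0.092, 3.14, -0.0]
ft_force: [0.5, 0.1, -0.8]
width: 48.0
grasp_force: 30.0
```

Call:
{"api": "apply_moves", "payload": {
  "targets": [
    [-1,[0.27,-0.95,0],[0,0,0]],
    [-1,[0.27,-0.95,0],[0,0,0]],
    [-1,[0.27,-0.68,0],[0,0,0]],
    [-1,[0.02,-0.33,0],[0,0,0]],
    [-1,[0,0,0.4],[0,0,0]],
    [-1,[0,0,0.2],[0,0,0]]
  ]
}}

```text
t: 11.8
ee_pos: [510.6, -274.1, 243.8]
orientation: [0.091, -3.14, -0.001]
ft_force: [-0.1, 0.3, -1.9]
width: 47.7
grasp_force: 30.0
```

```bash
python3 - <<'E'
from h import *
x,y=cad(-102,0)
plan((x,y,110,93.35))
d=img('side','side4.png');t=img('top','top4.png')
a=cv2.resize(d['pixels'][190:330,300:470],(510,420),interpolation=cv2.INTER_CUBIC)
b=cv2.resize(t['pixels'][120:260,340:437],(291,420),interpolation=cv2.INTER_CUBIC)
cv2.imwrite('pics/v6.png',np.hstack([a,b])[:,:800])
E
```

```text
t 11.8 p [ 510.6 -274.1  243.8] phi 93.34 tilt [-8.e-04  8.e-04 -1.e+00] w 47.7 F [-0.1  0.3 -1.9]
turn wz -0.0001 shift [ 0.01  -0.017  2.676] = 3 x [ 0.003 -0.006  0.892]
```

View pics/v6.png

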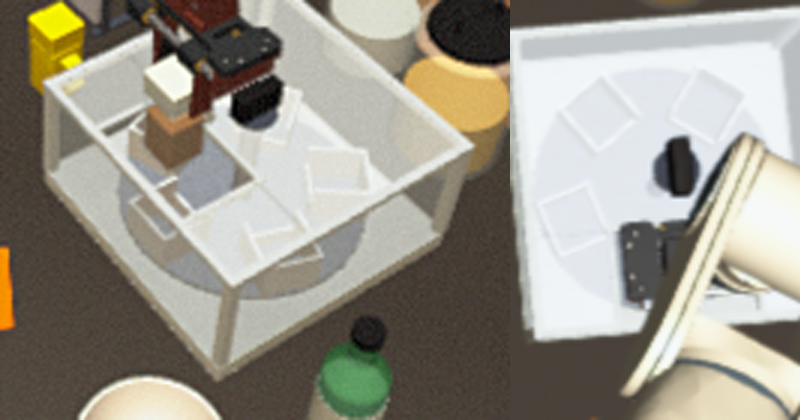

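```bash
python3 - <<'E'
from h import *
d=ctrl.get_image('side')
def q(px): return np.round([(px[0]+.5-300)*3-.5,(px[1]+.5-190)*3-.5],1)
X,Y,Z=510.6,-274.1,243.8-78
for nm,h,z in(('body bottom',23,0),('body top',23,80),('cap bot',24,80),('cap top',24,110)):
    print(nm,[q(proj(d,b)).tolist() for b in box(X,Y,np.radians(3.35),-h,h,-h,h,Z+z,Z+z+.1)[::2]])
E
python3 - <<'E'
import cv2
a=cv2.imread('pics/side4.png')[200:256,330:386];cv2.imwrite('pics/v7.png',cv2.resize(a,(560,560),interpolation=cv2.INTER_CUBIC))
E
```

```text
body bottom [[169.8, 176.1], [141.6, 146.4], [207.1, 156.5], [178.6, 127.6]]
body top [[175.6, 119.8], [146.1, 90.0], [214.5, 100.2], [184.6, 71.2]]
cap bot [[175.4, 120.9], [144.6, 89.8], [216.0, 100.4], [184.7, 70.2]]
cap top [[177.7, 98.5], [146.4, 67.4], [218.9, 78.0], [187.1, 47.8]]
```

View pics/v7.png

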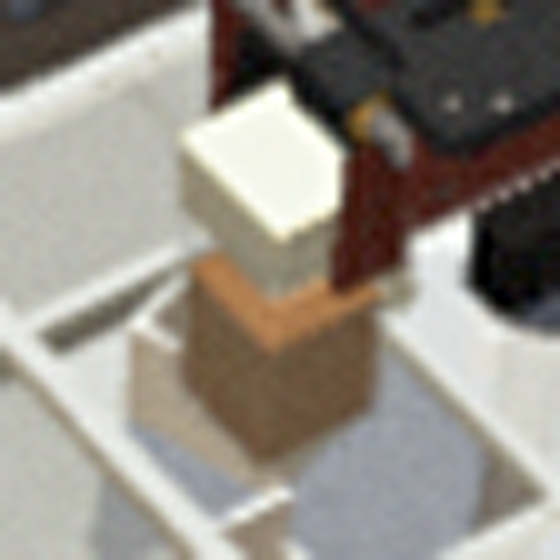

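```bash
python3 - <<'E'
from h import *
d=ctrl.get_image('side')
for z in(160,152):
  for a,b in((-55,-68),(-145,-68),(-55,68),(-145,68)):
    print(z,a,b,np.round((proj(d,[*cad(a,b),z])-[330,200]+.5)*10-.5,0))
for nm,a,b in(('cadFL',-155,155),('FR',-155,-155),('BL',155,155),('BR',155,-155)):
    print(nm,np.round(proj(d,[*cad(a,b),160]),1))
E
python3 - <<'E'
import cv2
a=cv2.imread('pics/side4.png')[205:275,320:400];cv2.imwrite('pics/v8.png',cv2.resize(a,(800,700)[:2],interpolation=cv2.INTER_CUBIC)[100:])
E
```

```text
160 -55 -68 [551. 502.]
160 -145 -68 [306. 635.]
160 -55 68 [269. 220.]
160 -145 68 [ 31. 338.]
152 -55 -68 [548. 519.]
152 -145 -68 [304. 653.]
152 -55 68 [267. 238.]
152 -145 68 [ 30. 356.]
cadFL [314.  217.4]
FR [376.9 285.9]
BL [390.  181.8]
BR [457.6 238.8]
```

View pics/v8.png

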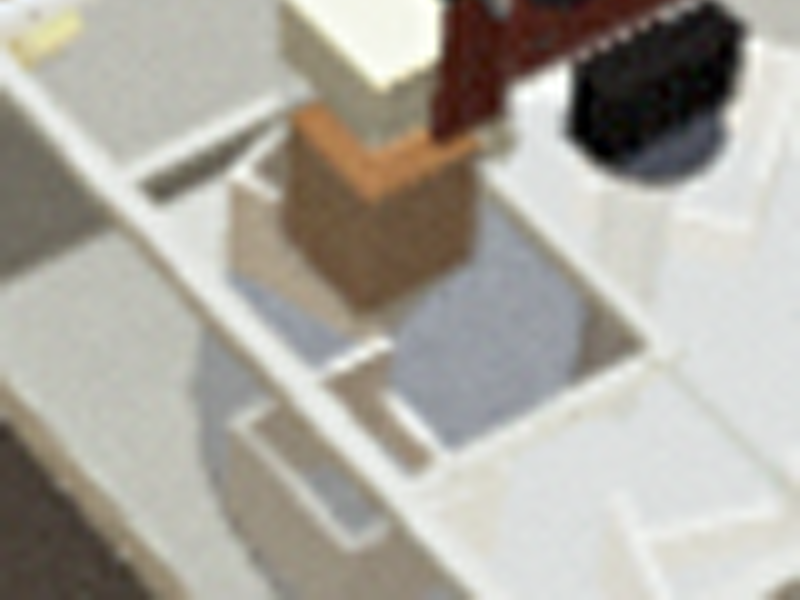

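The canister in hand is upright and agrees with the expected pose: cap underside and brown contents lie within about 1 px of the projection. The hatch corners also match my caddy model, so I'll lower it in stages.

Call:
{"api": "apply_moves", "payload": {
  "targets": [
    [-1,[0.01,-0.017,0.4],[0,0,0]],
    [-1,[0,0,0.4],[0,0,0]],
    [-1,[0,0,0.4],[0,0,0]],
    [-1,[0,0,0.3],[0,0,0]],
    [-1,[0,0,0],[0,0,0]]
  ]
}}

```text
t: 12.62
ee_pos: [510.0, -275.1, 168.5]
orientation: [0.092, -3.139, -0.001]
ft_force: [-0.6, 0.8, -1.7]
width: 47.9
grasp_force: 30.0
```

Call:
{"api": "apply_moves", "payload": {
  "targets": [
    [-1,[0,0,0.25],[0,0,0]],
    [-1,[0,0,0.2],[0,0,0]],
    [-1,[0,0,0.2],[0,0,0]],
    [-1,[0,0,0],[0,0,0]]
  ]
}}

```text
t: 13.12
ee_pos: [510.8, -275.6, 136.1]
orientation: [-0.091, 3.14, 0.0]
ft_force: [3.1, -0.3, -3.5]
width: 47.9
grasp_force: 30.0
```

Call:
{"api": "apply_moves", "payload": {
  "targets": [
    [-1,[-0.02,0,0.2],[0,0,0]],
    [-1,[0,0,0.2],[0,0,0]],
    [-1,[0,0,0.1],[0,0,0]],
    [-1,[0,0,0.04],[0,0,0]],
    [-1,[0,0,0],[0,0,0]]
  ]
}}

```text
t: 13.75
ee_pos: [512.4, -275.9, 111.1]
orientation: [-0.091, 3.138, -0.001]
ft_force: [0.9, 2.8, 9.9]
width: 47.6
grasp_force: 30.0
```

Call:
{"api": "apply_moves", "payload": {
  "targets": [
    [0.5,[0,0,0],[0,0,0]],
    [0.5,[0,0,0],[0,0,0]],
    [0.5,[0,0,-0.4],[0,0,0]],
    [0.4,[0,0,-0.8],[0,0,0]],
    [0.3,[0,0,-1],[0,0,0]],
    [0.2,[0,0,-0.2],[0,0,0]]
  ]
}}

```text
t: 14.5
ee_pos: [512.7, -276.4, 232.8]
orientation: [-0.091, 3.136, -0.004]
ft_force: [-0.9, -0.3, -0.3]
width: 53.2
grasp_force: 0.0
```

```bash
python3 - <<'E'
from h import *
o=ctrl.get_obs()['ee_pos']
plan((612,-269,o[2],93.35),(612,-269,169,93.35))
d=img('side','side5.png')
a=cv2.resize(d['pixels'][195:285,300:400],(700,630),interpolation=cv2.INTER_CUBIC)[:600]
cv2.imwrite('pics/v9.png',a)
E
```

```text
t 14.5 p [ 512.7 -276.4  232.8] phi 93.33 tilt [ 0.0043 -0.0026 -1.    ] w 53.2 F [-0.9 -0.3 -0.3]
turn wz -0.0002 shift [-1.992  0.032 -0.   ] = 2 x [-0.996  0.016 -0.   ]
turn wz 0.0 shift [-0.     0.     1.276] = 2 x [-0.     0.     0.638]
```

View pics/v9.png

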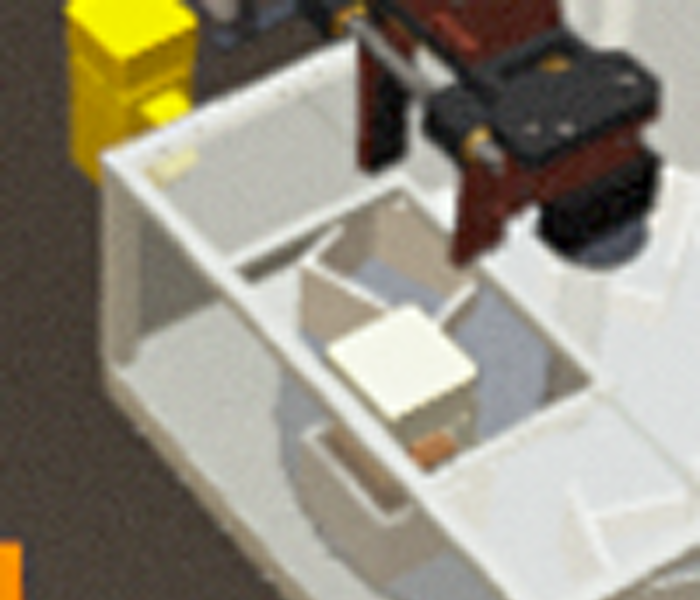

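The canister stands in the hatch well, cap top at crop pixel (402,362), and floor contact came at the right height. Next: knob, one stop clockwise (-72°).

```bash
python3 - <<'E'
from h import *
d=ctrl.get_image('side')
for z in (142,):
    print([np.round(((proj(d,[*cad(-100+a,b),z])-[300,195])+.5)*7-.5).tolist() for a,b in((0,0),(-24,-24),(-24,24),(24,24),(24,-24))])
print([np.round(((proj(d,[*cad(-100+a,b),77])-[300,195])+.5)*7-.5).tolist() for a,b in((-28,-28),(-28,28))])
E
```

```text
[[407.0, 356.0], [397.0, 416.0], [329.0, 344.0], [418.0, 298.0], [487.0, 368.0]]
[[385.0, 522.0], [309.0, 438.0]]
```

Call:
{"api": "apply_moves", "payload": {
  "targets": [
    [0.1,[-1,0.02,0],[0,0,0]],
    [0.1,[-1,0.01,0],[0,0,0]],
    [0.1,[0,0,0.7],[0,0,0]],
    [0.1,[0,0,0.57],[0,0,0]],
    [-1,[0,0,0],[0,0,0]],
    [-1,[0,0,0],[0,0,0]],
    [-1,[0,0,0],[0,0,0]],
    [-1,[0,0,0],[0,0,0]]
  ]
}}

```text
t: 15.6
ee_pos: [610.7, -269.1, 165.7]
orientation: [0.092, -3.14, 0.002]
ft_force: [1.3, -4.4, -5.1]
width: 20.1
grasp_force: 30.0
```

Call:
{"api": "apply_moves", "payload": {
  "targets": [
    [-1,[0,0,-0.05],[0,0,0.1]],
    [-1,[0,0,0],[0,0,0.1]],
    [-1,[0,0,0],[0,0,0.1]],
    [-1,[0,0,0],[0,0,0.1]],
    [-1,[0,0,0],[0,0,0.1]],
    [-1,[0,0,0],[0,0,0.1]],
    [-1,[0,0,0],[0,0,0.1]],
    [-1,[0,0,0],[0,0,0.1]]
  ]
}}

```text
t: 16.6
ee_pos: [611.2, -268.0, 166.2]
orientation: [-1.777, -2.59, -0.0]
ft_force: [8.8, -1.8, -18.0]
width: 21.8
grasp_force: 29.3
```

Call:
{"api": "apply_moves", "payload": {
  "targets": [
    [-1,[0,0,0],[0,0,0]],
    [-1,[0,0,0],[0,0,0]]
  ]
}}

```text
t: 16.85
ee_pos: [611.2, -267.6, 166.1]
orientation: [-1.771, -2.593, -0.001]
ft_force: [8.8, -1.1, -17.9]
width: 20.1
grasp_force: 29.6
```

```bash
python3 - <<'E'
from h import *
plan((612,-269,275,21.35),(580.7,296.8,275,95),(580.7,296.8,113.5,95)); print(np.round(ctrl.get_obs()['moment'],2))
E
```

```text
t 16.85 p [ 611.2 -267.6  166.1] phi 21.34 tilt [-3.0e-04  1.2e-03 -1.0e+00] w 20.1 F [  8.8  -1.1 -17.9]
turn wz -0.0002 shift [-0.033  0.005 -2.179] = 3 x [-0.011  0.002 -0.726]
turn wz -0.8183 shift [-0.363 11.327 -0.   ] = 12 x [-0.03   0.944 -0.   ]
turn wz 0.0 shift [-0.    0.    3.23] = 4 x [-0.     0.     0.808]
[ 0.01 -1.29  0.04]
```

Call:
{"api": "apply_moves", "payload": {
  "targets": [
    [0.3,[0,0,0],[0,0,0]],
    [0.3,[0,0,0],[0,0,0]],
    [0.3,[0,0,-0.8],[0,0,0]],
    [0.8,[0,0,-0.7],[0,0,-0.11]],
    [1,[0,0,-0.7],[0,0,-0.11]],
    [1,[0,0,0],[0,0,-0.11]],
    [1,[0,0,0],[0,0,-0.11]],
    [1,[0,0,0],[0,0,-0.11]]
  ]
}}

```text
t: 17.85
ee_pos: [611.0, -268.4, 279.7]
orientation: [0.514, 3.098, -0.001]
ft_force: [0.7, 0.2, 0.3]
width: 87.8
grasp_force: 0.0
```

Call:
{"api": "apply_moves", "payload": {
  "targets": [
    [1,[0,0,0],[0,0,-0.11]],
    [1,[0,0,0],[0,0,-0.11]],
    [1,[0.2,0.95,0],[0,0,-0.048]],
    [1,[0.2,0.95,0],[0,0,0]],
    [1,[0.2,0.95,0],[0,0,0]],
    [1,[0.2,0.95,0],[0,0,0]],
    [1,[0,0.95,0],[0,0,0]],
    [1,[0,0.95,0],[0,0,0]]
  ]
}}

```text
t: 18.85
ee_pos: [549.9, 14.5, 279.7]
orientation: [-0.135, 3.137, -0.0]
ft_force: [1.3, 0.1, -0.5]
width: 87.7
grasp_force: 0.0
```

```bash
python3 - <<'E'
from h import *
plan((580.7,296.8,275,95),(580.7,296.8,113.5,95))
E
```

```text
t 18.85 p [549.9  14.5 279.7] phi 94.93 tilt [ 1.7e-03 -1.0e-04 -1.0e+00] w 87.7 F [ 1.3  0.1 -0.5]
turn wz -0.0008 shift [-1.106  5.571  0.095] = 6 x [-0.184  0.929  0.016]
turn wz 0.0 shift [-0.    0.    3.23] = 4 x [-0.     0.     0.808]
```

Call:
{"api": "apply_moves", "payload": {
  "targets": [
    [1,[-0.19,0.93,0],[0,0,0]],
    [1,[-0.19,0.93,0],[0,0,0]],
    [1,[-0.18,0.93,0],[0,0,0]],
    [1,[-0.18,0.93,0],[0,0,0]],
    [1,[-0.18,0.93,0],[0,0,0]],
    [1,[-0.17,0.92,0],[0,0,0]],
    [1,[0,0,0.6],[0,0,0]],
    [1,[0,0,0.2],[0,0,0]]
  ]
}}

```text
t: 19.85
ee_pos: [579.4, 295.3, 237.5]
orientation: [0.137, -3.137, 0.002]
ft_force: [-1.0, -0.2, 0.3]
width: 87.6
grasp_force: 0.0
```

```bash
python3 - <<'E'
from h import *
plan((580,296.8,113.5,95))
d=img('top','top6.png');s=img('side','side6.png')
a=d['pixels'][110:245,330:465];b=s['pixels'][120:200,260:340]
cv2.imwrite('pics/v10.png',np.hstack([cv2.resize(a,(400,400),interpolation=cv2.INTER_CUBIC),cv2.resize(b,(400,400),interpolation=cv2.INTER_CUBIC)]))
E
```

```text
t 19.85 p [579.4 295.3 237.5] phi 95.0 tilt [-0.0019 -0.0011 -1.    ] w 87.6 F [-1.  -0.2  0.3]
turn wz -0.0 shift [-0.014  0.028  2.48 ] = 3 x [-0.005  0.009  0.827]
```

View pics/v10.png

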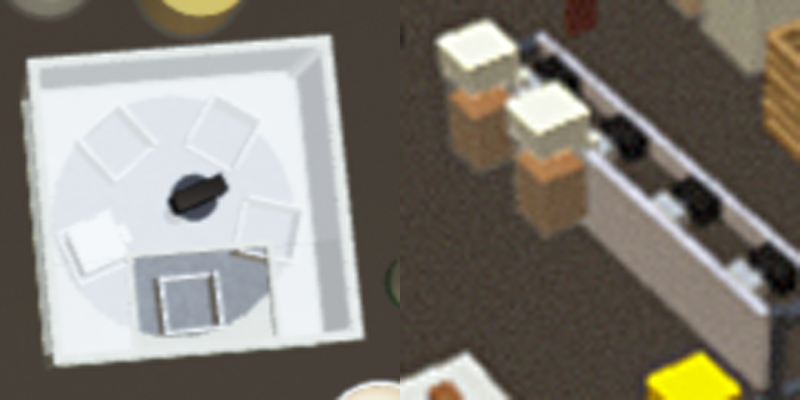

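The tray has clicked: the filled well is at left (95,245) and an empty one lies under the hatch (188,303). Now for canister M.

Call:
{"api": "apply_moves", "payload": {
  "targets": [
    [1,[-0.01,0.03,0.9],[0,0,0]],
    [1,[0,0,0.9],[0,0,0]],
    [1,[0,0,0.68],[0,0,0]],
    [-1,[0,0,0],[0,0,0]],
    [-1,[0,0,0],[0,0,0]],
    [-1,[0,0,0],[0,0,0]],
    [-1,[0,0,0],[0,0,0]],
    [-1,[0,0,0],[0,0,0]]
  ]
}}

```text
t: 20.95
ee_pos: [581.3, 296.8, 116.0]
orientation: [-0.136, 3.137, -0.0]
ft_force: [-1.1, -3.0, 8.0]
width: 47.6
grasp_force: 29.9
```

```bash
python3 - <<'E'
from h import *
plan((580,296.8,113.5,95)); print(ctrl.get_obs()['grasp_force'])
E
```

```text
t 20.95 p [581.3 296.8 116. ] phi 94.96 tilt [ 0.0014  0.     -1.    ] w 47.6 F [-1.1 -3.   8. ]
turn wz -0.0004 shift [0.027 0.003 0.05 ] = 1 x [0.027 0.003 0.05 ]
29.85113024711609
```

Call:
{"api": "apply_moves", "payload": {
  "targets": [
    [-1,[0,0,-0.15],[0,0,0]],
    [-1,[0,0,-0.15],[0,0,0]],
    [-1,[0,0,-0.15],[0,0,0]],
    [-1,[0,0,-0.2],[0,0,0]],
    [-1,[0,0,-0.4],[0,0,0]],
    [-1,[0,0,-0.8],[0,0,0.018]],
    [-1,[0,0,-0.8],[0,0,0]],
    [-1,[0,0,-0.55],[0,0,0]]
  ]
}}

```text
t: 21.95
ee_pos: [581.0, 297.3, 278.6]
orientation: [-0.092, 3.138, 0.002]
ft_force: [-0.3, 0.4, -2.8]
width: 48.2
grasp_force: 29.8
```

```bash
python3 - <<'E'
from h import *
x,y=cad(-101,0)
plan((x,y,275,93.35)); print(ctrl.get_obs()['grasp_force'])
E
```

```text
t 21.95 p [581.  297.3 278.6] phi 93.34 tilt [ 0.0025  0.0016 -1.    ] w 48.2 F [-0.3  0.4 -2.8]
turn wz -0.0001 shift [  2.062 -11.343   0.071] = 12 x [ 0.172 -0.945  0.006]
29.821966588497162
```

Call:
{"api": "apply_moves", "payload": {
  "targets": [
    [-1,[0.17,-0.7,0],[0,0,0]],
    [-1,[0.17,-0.95,0],[0,0,0]],
    [-1,[0.17,-0.95,0],[0,0,0]],
    [-1,[0.17,-0.95,0],[0,0,0]],
    [-1,[0.17,-0.95,0],[0,0,0]],
    [-1,[0.17,-0.95,0],[0,0,0]],
    [-1,[0.17,-0.95,0],[0,0,0]],
    [-1,[0.17,-0.95,0],[0,0,0]]
  ]
}}

```text
t: 22.95
ee_pos: [533.8, -75.2, 276.4]
orientation: [-0.092, 3.139, 0.0]
ft_force: [-0.4, 0.4, -2.9]
width: 48.0
grasp_force: 29.8
```

Call:
{"api": "apply_moves", "payload": {
  "targets": [
    [-1,[0.17,-0.95,0],[0,0,0]],
    [-1,[0.17,-0.95,0],[0,0,0]],
    [-1,[0.17,-0.95,0],[0,0,0]],
    [-1,[0.17,-0.95,0],[0,0,0]],
    [-1,[0.02,-0.19,0],[0,0,0]],
    [-1,[0,0,0.5],[0,0,0]],
    [-1,[0,0,0],[0,0,0]]
  ]
}}

```text
t: 23.82
ee_pos: [509.8, -273.8, 248.9]
orientation: [0.091, -3.137, -0.003]
ft_force: [-0.4, 0.6, -2.8]
width: 48.2
grasp_force: 29.8
```

```bash
python3 - <<'E'
from h import *
x,y=cad(-101.5,0)
plan((x,y,140,93.35)); print(ctrl.get_obs()['grasp_force'])
E
```

```text
t 23.82 p [ 509.8 -273.8  248.9] phi 93.34 tilt [-0.0028  0.0021 -1.    ] w 48.2 F [-0.4  0.6 -2.8]
turn wz -0.0001 shift [-0.016 -0.023  2.179] = 3 x [-0.005 -0.008  0.726]
29.821967482566833
```

Call:
{"api": "apply_moves", "payload": {
  "targets": [
    [-1,[-0.02,-0.023,0.4],[0,0,0]],
    [-1,[0,0,0.4],[0,0,0]],
    [-1,[0,0,0.4],[0,0,0]],
    [-1,[0,0,0.4],[0,0,0]],
    [-1,[0,0,0.3],[0,0,0]],
    [-1,[0,0,0.25],[0,0,0]],
    [-1,[0,0,0],[0,0,0]]
  ]
}}

```text
t: 24.7
ee_pos: [511.8, -275.8, 141.7]
orientation: [0.092, -3.139, -0.001]
ft_force: [0.9, 0.1, -1.2]
width: 47.8
grasp_force: 29.8
```

Call:
{"api": "apply_moves", "payload": {
  "targets": [
    [-1,[0,0,0.25],[0,0,0]],
    [-1,[0,0,0.2],[0,0,0]],
    [-1,[0,0,0.1],[0,0,0]],
    [-1,[0,0,0.04],[0,0,0]],
    [-1,[0,0,0],[0,0,0]]
  ]
}}

```text
t: 25.32
ee_pos: [513.2, -276.9, 113.8]
orientation: [-0.091, 3.138, -0.002]
ft_force: [1.5, 0.4, 5.0]
width: 48.3
grasp_force: 30.0
```

Call:
{"api": "apply_moves", "payload": {
  "targets": [
    [0.5,[0,0,0],[0,0,0]],
    [0.5,[0,0,0],[0,0,0]],
    [0.5,[0,0,-0.4],[0,0,0]],
    [0.4,[0,0,-0.8],[0,0,0]],
    [0.3,[0,0,-1],[0,0,0]],
    [0.2,[-1,0.02,-0.2],[0,0,0]],
    [0.1,[-0.98,0.02,0],[0,0,0]]
  ]
}}

```text
t: 26.2
ee_pos: [612.3, -269.0, 234.9]
orientation: [-0.09, 3.137, -0.002]
ft_force: [0.6, 0.5, 0.7]
width: 48.7
grasp_force: 0.0
```

Call:
{"api": "apply_moves", "payload": {
  "targets": [
    [0.1,[0,0,0],[0,0,0.1]],
    [0.1,[0,0,0],[0,0,0.1]],
    [0.1,[0,0,0],[0,0,0.1]],
    [0.1,[0,0,0],[0,0,0.1]],
    [0.1,[0,0,0],[0,0,0.1]],
    [0.1,[0,0,0],[0,0,0.1]],
    [0.1,[0,0,0],[0,0,0.1]],
    [0.1,[0,0,0],[0,0,0.1]]
  ]
}}

```text
t: 27.2
ee_pos: [610.4, -268.4, 232.3]
orientation: [-1.778, -2.589, 0.0]
ft_force: [-0.5, -0.1, 0.3]
width: 48.6
grasp_force: 0.0
```

```bash
python3 - <<'E'
from h import *
plan((611.5,-268.5,169,21.35))
E
```

```text
t 27.2 p [ 610.4 -268.4  232.3] phi 21.03 tilt [-7.e-04  3.e-04 -1.e+00] w 48.6 F [-0.5 -0.1  0.3]
turn wz -0.0035 shift [-0.01   0.019  1.266] = 2 x [-0.005  0.01   0.633]
```

Call:
{"api": "apply_moves", "payload": {
  "targets": [
    [0,[-0.01,0.02,0.65],[0,0,-0.003]],
    [0,[0,0,0.6],[0,0,0]],
    [-1,[0,0,0],[0,0,0]],
    [-1,[0,0,0],[0,0,0]],
    [-1,[0,0,0],[0,0,0]],
    [-1,[0,0,0],[0,0,0]]
  ]
}}

```text
t: 27.95
ee_pos: [611.9, -269.2, 171.6]
orientation: [1.765, 2.597, -0.001]
ft_force: [-3.5, -1.5, 5.0]
width: 20.0
grasp_force: 30.0
```

Call:
{"api": "apply_moves", "payload": {
  "targets": [
    [-1,[0,0,0],[0,0,0.1]],
    [-1,[0,0,0],[0,0,0.1]],
    [-1,[0,0,0],[0,0,0.1]],
    [-1,[0,0,0],[0,0,0.1]],
    [-1,[0,0,0],[0,0,0.1]],
    [-1,[0,0,0],[0,0,0.1]],
    [-1,[0,0,0],[0,0,0.1]],
    [-1,[0,0,0],[0,0,0.1]]
  ]
}}

```text
t: 28.95
ee_pos: [611.0, -270.0, 171.7]
orientation: [2.956, 1.058, -0.003]
ft_force: [-8.2, -4.4, 7.5]
width: 21.7
grasp_force: 29.4
```

Call:
{"api": "apply_moves", "payload": {
  "targets": [
    [-1,[0,0,0],[0,0,0]],
    [-1,[0,0,0],[0,0,0]],
    [0.3,[0,0,0],[0,0,0]],
    [0.3,[0,0,0],[0,0,0]],
    [0.3,[0,0,-0.8],[0,0,0]],
    [1,[0,0,-0.8],[0,0,-0.11]],
    [1,[0,0,-0.6],[0,0,-0.11]],
    [1,[0,0,0],[0,0,-0.11]]
  ]
}}

```text
t: 29.95
ee_pos: [613.6, -269.0, 283.7]
orientation: [2.575, 1.791, 0.005]
ft_force: [-0.7, 0.8, 0.0]
width: 76.2
grasp_force: 0.0
```

```bash
python3 - <<'E'
from h import *
plan((571.5,397,275,95))
E
```

```text
t 29.95 p [ 613.6 -269.   283.7] phi -20.36 tilt [ 0.0056 -0.0022 -1.    ] w 76.2 F [-0.7  0.8  0. ]
turn wz -1.2818 shift [-0.323 13.342  0.173] = 14 x [-0.023  0.953  0.012]
```

Call:
{"api": "apply_moves", "payload": {
  "targets": [
    [1,[0,0,0],[0,0,-0.107]],
    [1,[0,0,0],[0,0,-0.107]],
    [1,[0,0,0],[0,0,-0.107]],
    [1,[0,0,0],[0,0,-0.107]],
    [1,[0,0,0],[0,0,-0.107]],
    [1,[0,0,0],[0,0,-0.107]],
    [1,[0,0,0],[0,0,-0.107]],
    [1,[0,0,0],[0,0,-0.107]]
  ]
}}

```text
t: 30.95
ee_pos: [612.1, -268.3, 280.1]
orientation: [0.901, 3.009, 0.0]
ft_force: [-0.0, 0.8, -0.6]
width: 87.9
grasp_force: 0.0
```

Call:
{"api": "apply_moves", "payload": {
  "targets": [
    [1,[0,0,0],[0,0,-0.107]],
    [1,[0,0,0],[0,0,-0.107]],
    [1,[0,0,0],[0,0,-0.107]],
    [1,[0,0,0],[0,0,-0.105]],
    [1,[0,0.95,0],[0,0,0]],
    [1,[0,0.95,0],[0,0,0]],
    [1,[0,0.95,0],[0,0,0]],
    [1,[0,0.95,0],[0,0,0]]
  ]
}}

```text
t: 31.95
ee_pos: [596.2, -77.5, 280.3]
orientation: [-0.128, 3.138, 0.0]
ft_force: [0.8, 0.8, -0.6]
width: 88.0
grasp_force: 0.0
```

Call:
{"api": "apply_moves", "payload": {
  "targets": [
    [1,[0,0.95,0],[0,0,0]],
    [1,[0,0.95,0],[0,0,0]],
    [1,[0,0.95,0],[0,0,0]],
    [1,[0,0.95,0],[0,0,0]],
    [1,[0,0.95,0],[0,0,0]],
    [1,[0,0.95,0],[0,0,0]],
    [1,[0,0.95,0],[0,0,0]],
    [1,[0,0.95,0],[0,0,0]]
  ]
}}

```text
t: 32.95
ee_pos: [565.0, 301.4, 280.3]
orientation: [-0.129, 3.139, 0.001]
ft_force: [0.8, 0.9, -0.5]
width: 87.8
grasp_force: 0.0
```

```bash
python3 - <<'E'
from h import *
plan((571.5,397,275,95),(571.5,397,114,95))
d=img('top','top7.png');s=img('side','side7.png')
a=d['pixels'][110:245,330:465];b=s['pixels'][120:240,240:360]
cv2.imwrite('pics/v11.png',np.hstack([cv2.resize(a,(400,400),interpolation=cv2.INTER_CUBIC),cv2.resize(b,(400,400),interpolation=cv2.INTER_CUBIC)]))
E
```

```text
t 32.95 p [565.  301.4 280.3] phi 94.7 tilt [ 4.e-04  5.e-04 -1.e+00] w 87.8 F [ 0.8  0.9 -0.5]
turn wz -0.0034 shift [-0.296  1.893  0.105] = 2 x [-0.148  0.946  0.053]
turn wz 0.0 shift [-0.    0.    3.22] = 4 x [-0.     0.     0.805]
```

View pics/v11.png

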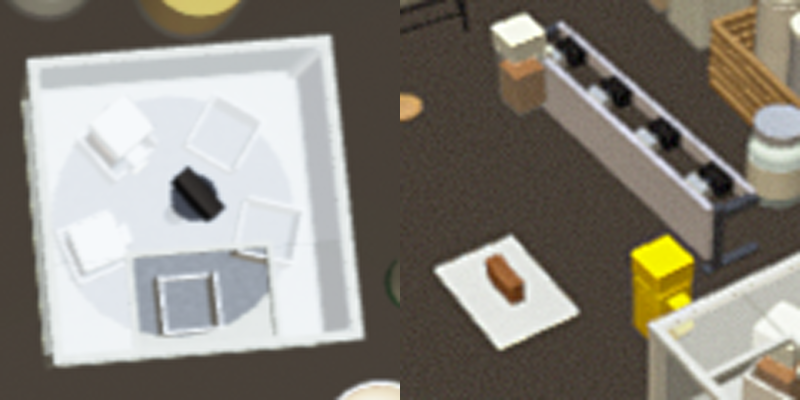

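Two canisters are in their wells, at (120,130) and (95,245), with an empty well under the hatch; the last canister hangs at the rail's far end.

Call:
{"api": "apply_moves", "payload": {
  "targets": [
    [1,[-0.15,0.95,0],[0,0,-0.003]],
    [1,[-0.14,0.95,0.5],[0,0,0]],
    [1,[0,0,0.9],[0,0,0]],
    [1,[0,0,0.9],[0,0,0]],
    [1,[0,0,0.7],[0,0,0]],
    [1,[0,0,0.33],[0,0,0]],
    [-1,[0,0,0],[0,0,0]],
    [-1,[0,0,0],[0,0,0]]
  ]
}}

```text
t: 34.05
ee_pos: [572.8, 395.9, 115.4]
orientation: [-0.135, 3.136, 0.002]
ft_force: [0.7, 0.0, 0.2]
width: 71.2
grasp_force: 0.0
```

Call:
{"api": "apply_moves", "payload": {
  "targets": [
    [-1,[0,0,0],[0,0,0]],
    [-1,[0,0,0],[0,0,0]],
    [-1,[0,0,0],[0,0,0]],
    [-1,[0,0,0],[0,0,0]]
  ]
}}

```text
t: 34.55
ee_pos: [572.0, 395.6, 114.5]
orientation: [-0.136, 3.138, 0.001]
ft_force: [-1.8, 0.1, 6.6]
width: 47.8
grasp_force: 30.0
```

```bash
python3 - <<'E'
from h import *
plan((571.5,397,114,95)); print(ctrl.get_obs()['grasp_force'])
E
```

```text
t 34.55 p [572.  395.6 114.5] phi 94.96 tilt [ 8.e-04  5.e-04 -1.e+00] w 47.8 F [-1.8  0.1  6.6]
turn wz -0.0004 shift [0.009 0.029 0.011] = 1 x [0.009 0.029 0.011]
29.99386042356491
```

Call:
{"api": "apply_moves", "payload": {
  "targets": [
    [-1,[0,0,-0.15],[0,0,0]],
    [-1,[0,0,-0.15],[0,0,0]],
    [-1,[0,0,-0.15],[0,0,0]],
    [-1,[0,0,-0.2],[0,0,0]],
    [-1,[0,0,-0.4],[0,0,0]],
    [-1,[0,0,-0.8],[0,0,0.018]],
    [-1,[0,0,-0.8],[0,0,0]],
    [-1,[0,0,-0.6],[0,0,0]]
  ]
}}

```text
t: 35.55
ee_pos: [571.8, 395.8, 280.0]
orientation: [-0.092, 3.138, 0.003]
ft_force: [0.1, 1.0, -2.9]
width: 48.0
grasp_force: 30.0
```

```bash
python3 - <<'E'
from h import *
x,y=cad(-101.5,0)
plan((x,y,275,93.35)); print(ctrl.get_obs()['grasp_force'])
E
```

```text
t 35.55 p [571.8 395.8 280. ] phi 93.34 tilt [ 0.002   0.0017 -1.    ] w 48.0 F [ 0.1  1.  -2.9]
turn wz -0.0001 shift [  2.004 -13.32    0.1  ] = 14 x [ 0.143 -0.951  0.007]
29.99299317598343
```

Call:
{"api": "apply_moves", "payload": {
  "targets": [
    [-1,[0.14,-0.7,0],[0,0,0]],
    [-1,[0.14,-0.97,0],[0,0,0]],
    [-1,[0.14,-0.97,0],[0,0,0]],
    [-1,[0.14,-0.97,0],[0,0,0]],
    [-1,[0.14,-0.97,0],[0,0,0]],
    [-1,[0.14,-0.97,0],[0,0,0]],
    [-1,[0.14,-0.97,0],[0,0,0]],
    [-1,[0.14,-0.97,0],[0,0,0]]
  ]
}}

```text
t: 36.55
ee_pos: [537.3, 17.0, 277.9]
orientation: [-0.092, 3.139, 0.0]
ft_force: [0.3, -0.6, -2.7]
width: 48.1
grasp_force: 30.0
```

Call:
{"api": "apply_moves", "payload": {
  "targets": [
    [-1,[0.14,-0.97,0],[0,0,0]],
    [-1,[0.14,-0.97,0],[0,0,0]],
    [-1,[0.14,-0.97,0],[0,0,0]],
    [-1,[0.14,-0.97,0],[0,0,0]],
    [-1,[0.14,-0.97,0],[0,0,0]],
    [-1,[0.17,-0.95,0],[0,0,0]],
    [-1,[0.01,0,0.6],[0,0,0]],
    [-1,[0,0,0],[0,0,0]]
  ]
}}

```text
t: 37.55
ee_pos: [509.0, -273.3, 245.5]
orientation: [0.09, -3.137, -0.003]
ft_force: [-0.2, 0.4, -2.6]
width: 47.7
grasp_force: 30.0
```

```bash
python3 - <<'E'
from h import *
x,y=cad(-101.5,0)
plan((x,y,140,93.35)); print(ctrl.get_obs()['grasp_force'])
E
```

```text
t 37.55 p [ 509.  -273.3  245.5] phi 93.27 tilt [-0.0032  0.0021 -1.    ] w 47.7 F [-0.2  0.4 -2.6]
turn wz -0.0009 shift [-0.032 -0.034  2.11 ] = 3 x [-0.011 -0.011  0.703]
29.992833137512207
```

Call:
{"api": "apply_moves", "payload": {
  "targets": [
    [-1,[-0.03,-0.03,0.4],[0,0,0]],
    [-1,[0,0,0.4],[0,0,0]],
    [-1,[0,0,0.4],[0,0,0]],
    [-1,[0,0,0.4],[0,0,0]],
    [-1,[0,0,0.3],[0,0,0]],
    [-1,[0,0,0.2],[0,0,0]],
    [-1,[0,0,0],[0,0,0]]
  ]
}}

```text
t: 38.42
ee_pos: [512.1, -274.9, 141.1]
orientation: [0.092, -3.14, -0.001]
ft_force: [0.8, -0.1, -2.7]
width: 47.7
grasp_force: 30.0
```

Call:
{"api": "apply_moves", "payload": {
  "targets": [
    [-1,[0,0,0.25],[0,0,0]],
    [-1,[0,0,0.2],[0,0,0]],
    [-1,[0,0,0.1],[0,0,0]],
    [-1,[0,0,0.04],[0,0,0]],
    [-1,[0,0,0],[0,0,0]]
  ]
}}

```text
t: 39.05
ee_pos: [512.5, -275.3, 112.3]
orientation: [-0.091, 3.14, -0.0]
ft_force: [-0.8, 2.0, 2.5]
width: 47.6
grasp_force: 30.0
```

Call:
{"api": "apply_moves", "payload": {
  "targets": [
    [-1,[0,0,0.02],[0,0,0]],
    [0.5,[0,0,0],[0,0,0]],
    [0.5,[0,0,0],[0,0,0]],
    [0.5,[0,0,-0.4],[0,0,0]],
    [0.4,[0,0,-0.9],[0,0,0]],
    [0.3,[0,0,-1],[0,0,0]],
    [0.2,[0,0,-1],[0,0,0]],
    [0.2,[0,0,0],[0,0,0]]
  ]
}}

```text
t: 40.05
ee_pos: [514.2, -276.4, 280.0]
orientation: [-0.091, 3.133, -0.007]
ft_force: [0.8, -0.4, 0.2]
width: 52.5
grasp_force: 0.0
```

```bash
cat > lid.py <<'E'
from h import *
D={n:img(n) for n in('top','side')}
x0,y0,w0=411,124,6
mk=lambda p:[box(p[0],p[1],p[2]/100,-50,50,-74,74,9,14)]
for n in D:
    m=white(D[n],100,180); l=ctrl.masks_of('hatch_lid',n)
    for q in l:
        w=q['region']&(m>.5); print(n,round(q['score'],2),np.round(q['bbox']),w.sum())
        if w.sum()>300: c=quadc(w); print('  rect',np.round(c[0],1),np.round(c[1],1),round(c[2],1),np.round(atz(D[n],c[0],14)[:2]))
for cams in(('top',),('side',),('top','side')):
    it=[]
    for n in cams:
        m=white(D[n],100,180).astype(np.float32)
        h=cv2.cvtColor(D[n]['pixels'],cv2.COLOR_BGR2HSV)
        m=cv2.morphologyEx(m,cv2.MORPH_CLOSE,np.ones((9,9)))
        it.append((D[n],m,roi_of(D[n],mk([x0,y0,w0]),10)))
    print('lid',cams,[np.round(v,2) for v in fit(it,mk,[x0,y0,w0],[5,5,5])])
b=D['side']['pixels']; cv2.imwrite('pics/side8.png',b); cv2.imwrite('pics/top8.png',D['top']['pixels'])
cv2.imwrite('pics/v12.png',np.hstack([cv2.resize(b[160:280,240:400],(534,400),interpolation=cv2.INTER_CUBIC),cv2.resize(D['top']['pixels'][210:290,230:283],(265,400),interpolation=cv2.INTER_CUBIC)]))
plan((411,124,250,3.5))
E
python3 lid.py
```

```text
top 0.86 [246. 235. 293. 268.] 1278
  rect [268.1 247.4] [30.8 45.5] 85.2 [411. 126.]
top 0.83 [350. 260. 372. 302.] 0
top 0.46 [254. 121. 275. 151.] 434
  rect [263.  133.5] [23. 22.] 90.0 [788. 139.]
side 0.96 [255. 270. 304. 302.] 0
side 0.68 [252. 191. 294. 227.] 679
  rect [271.7 207.1] [36.1 25.9] 51.3 [412. 123.]
lid ('top',) [array([411.75, 125.22,   6.61]), np.float64(4.95)]
lid ('side',) [array([412.71, 129.2 ,   5.7 ]), np.float64(6.56)]
lid ('top', 'side') [array([411.74, 125.71,   7.03]), np.float64(30.31)]
t 40.25 p [ 511.3 -274.7  274.1] phi 93.33 tilt [-0.0024  0.0014 -1.    ] w 52.7 F [ 0.2  0.2 -0.6]
turn wz 0.9981 shift [ 8.082 -1.515  0.481] = 9 x [ 0.898 -0.168  0.053]
```

View pics/v12.png

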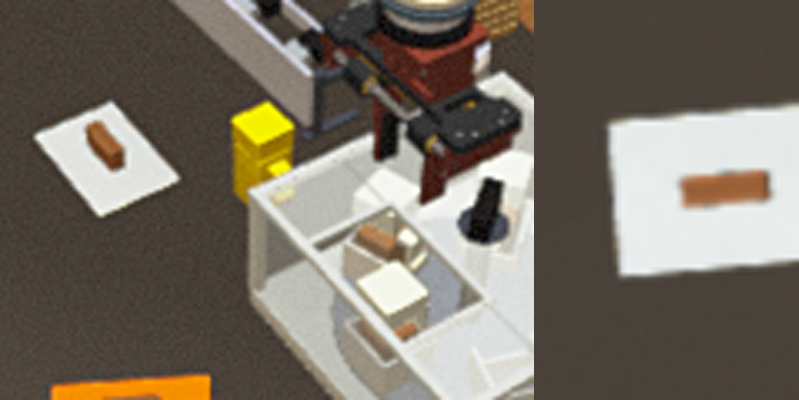

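The lid lies where it was, about (412,126) at yaw 3.8°, and all three canisters are in the caddy. Turning to grip the bar across its thickness.

Call:
{"api": "apply_moves", "payload": {
  "targets": [
    [0.2,[0,0,0],[0,0,0.1]],
    [0.2,[0,0,0],[0,0,0.1]],
    [0.2,[0,0,0],[0,0,0.1]],
    [0.2,[0,0,0],[0,0,0.1]],
    [0.2,[0,0,0],[0,0,0.1]],
    [0.2,[0,0,0],[0,0,0.1]],
    [0.2,[0,0,0],[0,0,0.1]],
    [0.2,[0,0,0],[0,0,0.1]]
  ]
}}

```text
t: 41.25
ee_pos: [511.3, -274.8, 273.6]
orientation: [-1.777, -2.587, 0.001]
ft_force: [0.7, 0.6, -0.3]
width: 52.7
grasp_force: 0.0
```

Call:
{"api": "apply_moves", "payload": {
  "targets": [
    [0.2,[0,0,0],[0,0,0.1]],
    [0.2,[0,0,0],[0,0,0.095]],
    [0.2,[0.92,-0.18,0],[0,0,0]],
    [0.2,[0.92,-0.18,0],[0,0,0]],
    [0.2,[0.92,-0.18,0],[0,0,0]],
    [0.2,[0.92,-0.18,0],[0,0,0]],
    [0.2,[0.92,-0.18,0],[0,0,0]],
    [0.2,[0.92,-0.18,0],[0,0,0]]
  ]
}}

```text
t: 42.25
ee_pos: [438.7, -2.0, 274.2]
orientation: [-2.146, -2.292, 0.003]
ft_force: [1.0, 0.3, 0.5]
width: 53.0
grasp_force: 0.0
```

```bash
python3 - <<'E'
from h import *
plan((411.7,125.8,100,3.8),(411.7,125.8,20,3.8))
E
```

```text
t 42.25 p [438.7  -2.  274.2] phi 3.77 tilt [-2.9e-03  1.0e-04 -1.0e+00] w 53.0 F [1.  0.3 0.5]
turn wz -0.0004 shift [ 2.587 -0.368  3.484] = 4 x [ 0.647 -0.092  0.871]
turn wz 0.0 shift [0.  0.  1.6] = 2 x [0.  0.  0.8]
```

Call:
{"api": "apply_moves", "payload": {
  "targets": [
    [0.2,[0.9,-0.12,0.5],[0,0,0]],
    [0.2,[0.9,-0.12,0.5],[0,0,0]],
    [0.2,[0.78,-0.12,0.8],[0,0,0]],
    [0.2,[0,0,0.9],[0,0,0]],
    [0.2,[0,0,0.8],[0,0,0]],
    [0.2,[0,0,0.7],[0,0,0]],
    [0.2,[0,0,0],[0,0,0]]
  ]
}}

```text
t: 43.12
ee_pos: [410.5, 123.4, 62.9]
orientation: [-2.144, -2.291, 0.011]
ft_force: [-0.2, -0.4, 0.2]
width: 52.8
grasp_force: 0.0
```

```bash
python3 - <<'E'
from h import *
plan((411.7,125.8,20,3.8))
E
```

```text
t 43.12 p [410.5 123.4  62.9] phi 3.79 tilt [-0.0078 -0.0021 -1.    ] w 52.8 F [-0.2 -0.4  0.2]
turn wz -0.0001 shift [0.047 0.027 0.857] = 1 x [0.047 0.027 0.857]
```

Call:
{"api": "apply_moves", "payload": {
  "targets": [
    [0.2,[0.04,0.02,0.5],[0,0,0]],
    [0.2,[0,0,0.36],[0,0,0]],
    [-1,[0,0,0],[0,0,0]],
    [-1,[0,0,0],[0,0,0]],
    [-1,[0,0,0],[0,0,0]],
    [-1,[0,0,0],[0,0,0]]
  ]
}}

```text
t: 43.88
ee_pos: [414.2, 126.2, 23.3]
orientation: [-2.147, -2.294, 0.0]
ft_force: [-3.1, -0.1, 7.9]
width: 19.3
grasp_force: 30.0
```

```bash
python3 - <<'E'
from h import *
plan((411.7,125.8,20,3.8)); print(ctrl.get_obs()['grasp_force'])
E
```

```text
t 43.88 p [414.2 126.2  23.3] phi 3.78 tilt [-1.e-04 -0.e+00 -1.e+00] w 19.3 F [-3.1 -0.1  7.9]
turn wz -0.0002 shift [-0.004 -0.05   0.067] = 1 x [-0.004 -0.05   0.067]
30.001563727855682
```

Call:
{"api": "apply_moves", "payload": {
  "targets": [
    [-1,[0,0,-0.4],[0,0,0]],
    [-1,[0,0,-0.8],[0,0,0]],
    [-1,[0,0,-1],[0,0,0]],
    [-1,[0,0,-1],[0,0,0]],
    [-1,[0,0,-1],[0,0,0]],
    [-1,[0,0,-0.4],[0,0,0]]
  ]
}}

```text
t: 44.62
ee_pos: [415.5, 126.5, 255.9]
orientation: [2.145, 2.291, 0.007]
ft_force: [0.1, 0.1, -2.4]
width: 19.9
grasp_force: 30.0
```

```bash
python3 - <<'E'
from h import *
x,y=cad(-100,0)
plan((x,y,255,3.35)); print(ctrl.get_obs()['grasp_force'])
E
```

```text
t 44.62 p [415.5 126.5 255.9] phi 3.78 tilt [ 0.0052  0.0014 -1.    ] w 19.9 F [ 0.1  0.1 -2.4]
turn wz 0.0048 shift [-8.127  1.46   0.018] = 9 x [-0.903  0.162  0.002]
29.999573528766632
```

Call:
{"api": "apply_moves", "payload": {
  "targets": [
    [-1,[-0.6,0.16,0],[0,0,0.005]],
    [-1,[-0.94,0.16,0],[0,0,0]],
    [-1,[-0.94,0.16,0],[0,0,0]],
    [-1,[-0.94,0.16,0],[0,0,0]],
    [-1,[-0.94,0.16,0],[0,0,0]],
    [-1,[-0.94,0.16,0],[0,0,0]],
    [-1,[-0.94,0.16,0],[0,0,0]],
    [-1,[-0.94,0.16,0],[0,0,0]]
  ]
}}

```text
t: 45.62
ee_pos: [499.3, -229.9, 252.7]
orientation: [2.156, 2.285, 0.0]
ft_force: [1.4, 1.4, -2.2]
width: 19.8
grasp_force: 30.0
```

Call:
{"api": "apply_moves", "payload": {
  "targets": [
    [-1,[-0.94,0.16,0],[0,0,0]],
    [-1,[0,0,0.5],[0,0,0]],
    [-1,[0,0,0],[0,0,0]],
    [-1,[0,0,0],[0,0,0]]
  ]
}}

```text
t: 46.12
ee_pos: [510.1, -274.4, 228.2]
orientation: [-2.155, -2.286, -0.0]
ft_force: [0.7, 1.1, -1.1]
width: 20.3
grasp_force: 30.0
```

```bash
python3 - <<'E'
from h import *
x,y=cad(-100,0)
plan((x,y,174,3.35)); print(ctrl.get_obs()['grasp_force'])
d=img('side','side9.png')
b=d['pixels'][190:290,300:420]
cv2.imwrite('pics/v13.png',cv2.resize(b,(720,600),interpolation=cv2.INTER_CUBIC))
q=lambda p:np.round(((proj(d,p)-[300,190])+.5)*6-.5).tolist()
p=ctrl.get_obs()['ee_pos']; Z=p[2]-23.3
print('plate top corners pred',[q(b) for b in box(p[0],p[1],np.radians(3.4),-50,50,-74,74,Z+14,Z+14.1)[::2]])
E
```

```text
t 46.12 p [ 510.1 -274.4  228.2] phi 3.36 tilt [ 0.e+00  1.e-04 -1.e+00] w 20.3 F [ 0.7  1.1 -1.1]
turn wz 0.0001 shift [-0.011  0.04   1.083] = 2 x [-0.006  0.02   0.542]
29.99966561794281
plate top corners pred [[369.0, 373.0], [183.0, 178.0], [537.0, 283.0], [346.0, 100.0]]
```

View pics/v13.png

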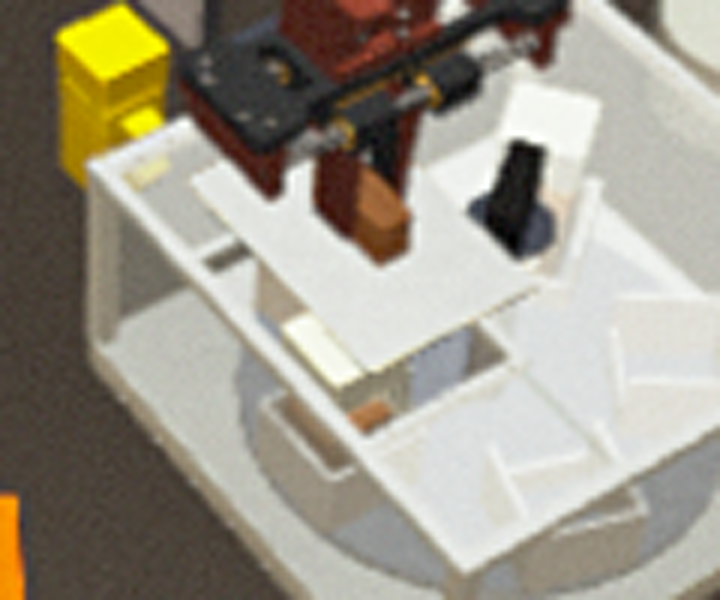

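Call:
{"api": "apply_moves", "payload": {
  "targets": [
    [-1,[0.01,0.015,0.4],[0,0,0]],
    [-1,[0,0,0.3],[0,0,0]],
    [-1,[0,0,0.2],[0,0,0]],
    [-1,[0,0,0.1],[0,0,0]],
    [-1,[0,0,0.05],[0,0,0]],
    [-1,[0,0,0],[0,0,0]]
  ]
}}

```text
t: 46.92
ee_pos: [511.0, -274.4, 175.3]
orientation: [2.156, 2.285, 0.0]
ft_force: [-0.9, -0.6, -1.5]
width: 19.7
grasp_force: 30.0
```

Call:
{"api": "apply_moves", "payload": {
  "targets": [
    [-1,[0,0,0.03],[0,0,0]],
    [-1,[0,0,0.03],[0,0,0]],
    [-1,[0,0,0],[0,0,0]]
  ]
}}

```text
t: 47.3
ee_pos: [511.3, -274.5, 174.4]
orientation: [2.155, 2.284, 0.0]
ft_force: [-4.6, 2.5, 13.6]
width: 19.5
grasp_force: 30.0
```

Seated: the plate rests on the cover at the expected height. Now release, retreat and verify.

Call:
{"api": "apply_moves", "payload": {
  "targets": [
    [0.1,[0,0,0],[0,0,0]],
    [0.1,[0,0,0],[0,0,0]],
    [0.1,[0,0,-0.4],[0,0,0]],
    [0.1,[0,0,-1],[0,0,0]],
    [0.1,[0,0,-0.6],[0,0,0]],
    [0.1,[1,-0.2,0],[0,0,0]],
    [0.1,[1,-0.2,0],[0,0,0]],
    [0.1,[1,-0.2,0],[0,0,0]]
  ]
}}

```text
t: 48.3
ee_pos: [471.7, -125.0, 272.2]
orientation: [2.156, 2.284, 0.0]
ft_force: [0.1, 1.0, 0.1]
width: 48.4
grasp_force: 0.0
```

Call:
{"api": "apply_moves", "payload": {
  "targets": [
    [0.1,[1,-0.2,0],[0,0,0]],
    [0.1,[1,-0.2,0],[0,0,0]],
    [0.1,[1,0,0],[0,0,0]],
    [0.1,[1,0,0],[0,0,0]]
  ]
}}

```text
t: 48.8
ee_pos: [440.4, 73.8, 272.4]
orientation: [2.156, 2.284, 0.001]
ft_force: [1.5, 0.3, 0.1]
width: 48.4
grasp_force: 0.0
```

```bash
python3 - <<'E'
from h import *
plan()
d=img('side','side10.png');t=img('top','top10.png')
a=cv2.resize(d['pixels'][190:310,300:460],(533,400),interpolation=cv2.INTER_CUBIC)
b=cv2.resize(t['pixels'][115:240,345:429],(267,400),interpolation=cv2.INTER_CUBIC)
cv2.imwrite('pics/v14.png',np.hstack([a,b]))
q=lambda p:np.round(((proj(d,p)-[300,190])+.5)*400/120-.5).tolist()
print('plate corners side',[q([*cad(-100+u,v),165]) for u,v in((-50,-74),(-50,74),(50,-74),(50,74))])
q=lambda p:np.round(((proj(t,p)-[345,115])+.5)*3.2-.5).tolist()
print('top',[q([*cad(-100+u,v),165]) for u,v in((-50,-74),(-50,74),(50,-74),(50,74))])
E
```

```text
t 48.8 p [440.4  73.8 272.4] phi 3.32 tilt [ 9.e-04  1.e-04 -1.e+00] w 48.4 F [1.5 0.3 0.1]
plate corners side [[202.0, 248.0], [102.0, 140.0], [293.0, 198.0], [190.0, 97.0]]
top [[258.0, 353.0], [98.0, 366.0], [247.0, 245.0], [88.0, 258.0]]
```

View pics/v14.png

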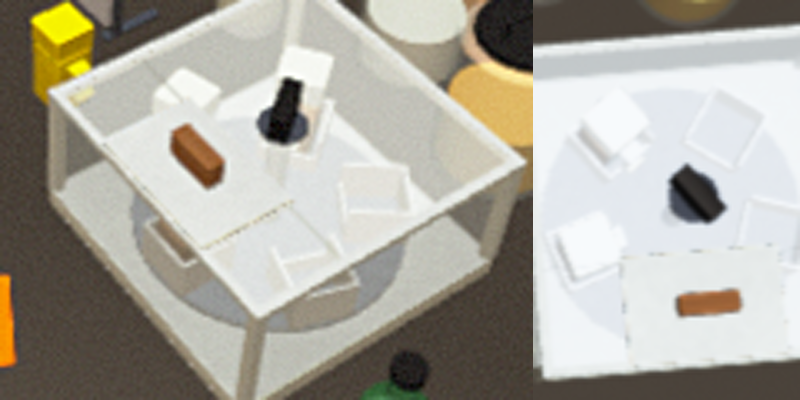

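The lid sits flat in the hatch with every corner within about 2 px of its expected place. The canisters stand in three adjacent wells and the tray is at a stop. Handing in.

```bash
python3 -c "
from workcell import ctrl
print(ctrl.close_job())"
```

```text
the job is handed in; nothing more can be done
None
```

I put all three canisters found on the rail into wells of their own, clips inward, seated the lid in the hatch with its grip up, left the tray at a click stop, and handed the job in at about 49 s; no verdict came back.

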